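# Slide the battery cover shut and drive in its tapered locking key

### The job

Slide the battery cover on top of the white ventilator unit fully shut. Then take the tapered key out of its stand, stand it thin end down in the gap between the steel keeper and the cover's upright lug, flat face to the keeper, and push it down until it is firmly tight, with a steady push and no hammering or forcing. Leave it wedged there with the cover shut, and leave the loose things on the bench alone.

Things in the scene. Friction and masses are not known exactly. Their poses are not given: they have to be found in the camera images.
- vent: White ventilator unit, fixed, 220 (x) x 340 (y) x 100 mm high; a battery compartment opens in its flat top (deck). Origin: centre of its underside, 100 mm below the deck. Its +y is the direction in which the cover closes, x runs across. Two aluminium rails for the cover run along y, tops 13 mm above the deck, outer faces 66 mm either side of the middle.
- cover (a joint): Flat grey cover, 110 x 130 x 5 mm, sliding on the rails along the unit's y: value = how far open (m), 0 = shut against its stop, at most 0.105; it closes towards +y. Needs about 4 N, stays where left. Its upper face is 7 mm above the deck. At its +y end a tongue 24 mm wide runs between the keeper's two blocks and ends in an upright lug.
- bar_top (a point): Middle of the top of the cover's black pull bar, 35 mm above the deck. The bar stands on the cover: 44 mm long along the unit's x, 12 mm thick along y, 28 mm tall.
- lug_foot (a point): Foot of the inner (-y) face of the steel lug on the cover's tongue, mid-width, 7 mm above the deck. The lug is 24 mm wide (x), 10 mm thick, 34 mm tall. Its inner face looks at the keeper and leans away from it by 1 in 5 (6.8 mm over its height), parallel to the key's sloping face.
- keeper: Two fixed steel blocks on the deck, each 16 (x) x 14 (y) x 41 mm tall, 28 mm apart, either side of the tongue. Axes as the unit's. Origin: deck height, midway between them, in the plane of their upright +y faces, on which the key bears. Gap to the shut lug: 4.4 to 7.4 mm at the lug's foot (unit by unit), 6.8 mm more at the top; the depth where the key binds varies by 15 mm.
- key: Loose tapered aluminium key, upright in its stand, thin end down; 65 mm tall, 50 mm wide (x), 0.11 to 0.22 kg. Origin: centre of the thin end, 8 mm thick there (y -4 to +4). -y face flat and upright; +y face slopes out at 1 in 5 to y = +12 mm at 40 mm height. In place its axes are parallel to the keeper's, its origin at y = +4 mm of the keeper, 10 to 25 mm above the deck.
- key_top (a point): Middle of the flat top of the key's head, 65 mm above the key's origin and at y = +2 mm. The head is 50 (x) x 20 (y) x 25 mm tall (z 40 to 65 mm), to be pinched across its 20 mm. In the gap, a steady downward push of 15 to 20 N on the head makes the key tight and friction holds it; over about 35 N is hammering.
- stand: Black block, fixed, 80 (x) x 50 (y) x 26 mm high, with an upright slot 20 mm deep in which the key stands with about 1.5 mm play. Origin: centre of its underside; the floor of the slot is 6 mm above it. The key's axes are parallel to the stand's at the start.
- jar: Clear screw jar with a steel cap, 60 mm diameter, 75 mm high, loose bystander. Origin: centre of its underside.
- screwdriver: Loose screwdriver lying on the bench, bystander, its length along its x axis.
- carton: Small closed cardboard carton, 90 x 120 x 60 mm, loose bystander. Origin: centre of its underside.
Not all that is in view belongs to the job. What is shaped like the key but green or purple is not meant.

How it is judged:
By the outcome, as a careful person would: the job done as asked, in the order asked, and still so for the second after the job is handed in, with the robot touching nothing.
It also fails if it takes over 64 s, if anything falls off the work surface, if the arm or the gripper's body presses on something with over 40 N, if the wrist force passes 120 N, or if a joint passes its speed limit or range.

### The arm

A 7-joint arm with a two-finger parallel gripper is mounted at the origin on the work surface. World frame = base frame: x ahead of the robot, y to its left, z up, the work surface at z = 0. Lengths are in m, angles in rad, forces in N, time in s.
With the tool pointing down it reaches from about 0.425 to 0.95 m from the base axis. Payload 4.7 kg.
Tool frame: the origin (TCP) lies midway between the tips of the shut fingers; the grasp point (between the pads) lies 19 mm behind it; z points along the fingers, y is the direction in which the jaws open and shut (so a half turn about z gives the same grasp; the last joint's range is limited). The gripper opens to 85 mm and grips with 20 to 120 N. Pads are 22 mm wide; open, the fingers measure 114 mm over their backs; the gripper's body (76 mm by 85 mm) begins 54 mm behind the grasp point. The pads swing forward as they close: fully open they stand 13 mm farther back than shut.
Start: joints at [1.136, 0.469, -0.049, 1.532, 0.024, 1.141, -0.082], TCP at [0.267, -0.62, 0.231] pointing down, gripper open.
Joint ranges: [-2.59, 2.59], [-0.33, 1.99], [-1.39, 1.29], [0.1, 2.45], [-1.04, 4.18], [0.21, 1.99], [-2.66, 2.66]. Speed limits (rad/s): [2.57, 2.57, 3.14, 3.14, 3.14, 3.14, 3.14].

### API

Orientations are given as a rotation vector (axis times angle).
In Python, from plant import arm gives the robot as it stands. The module is installed in compiled form; this text tells all that it offers.
- The arm moves only by the tool jog_arm, never from a script. Its argument "targets" is one flat list of numbers, 4 for each row, row after row: the shift along the tool's x, y, z in m, then the turn about the tool's z in rad. In form: [dx, dy, dz, yaw, dx, dy, dz, yaw, ...]. A call has 1 to 12 rows; each row shifts and turns the pose as measured when the row begins, along the tool's axes as they then stand; what a row does not reach is not made up. A row lasts 1/8 s, in which the tool goes at most 62.5 mm and 10.7 degrees, less where a joint would pass 70% of its speed; a pose out of reach is approached as far as the arm can. A call is refused whole if a number of a shift passes 0.0625 or a number of a turn 0.188, either way. A call with a gripper value outside its range is refused whole. "claw" is the closure, from -1 (fully open) to 1 (shut), set as the call begins (left out, the last holds). The fingers move at their own pace and stop on an object; "newtons" is the grip in N (left out, the last holds). Time passes only in rows, so rows that do not move let the fingers close. It gives the time, the measured TCP pose, the force and the opening at its end, in the units of the state.
- arm.sense(): the state, without advancing time (a new reading comes with each control period).
- arm.snapshot(name): name is "side" or "top" or "wrist"; returns a dict with "frame" (480x640x3 uint8, blue, green, red), "K" (3x3 intrinsics, pixels), "k1" (the pictures are not rectified: a ray, as slopes to the right and down, at radius r is drawn at 1 + k1 r^2 times it, then the intrinsics apply), "rvec" (rotation vector, rad) and "tvec" (3), from world to camera coordinates, as OpenCV has them. Camera axes: x right, y down, z forward; pixel columns grow to the right and rows downward; lengths in m; the calibration is good to about 2 mm. A picture is of the moment at which its call begins. There is no depth.
- arm.sign_off(): hands the job in, once; it reports no verdict.
The state is a dict: "time": time; "joint_pos": joint angles; "joint_velocities": joint speeds; "effort": joint torques, N m; "tool_pos": TCP position; "eef_rot": TCP orientation; "wrist_force": force on the tool from outside, world axes, zero at the start; "torque": the same for the moment, N m; "width": finger opening in m.
Only numpy, scipy, OpenCV 4.12 (cv2) and the standard library are available. Lean on these libraries where they do the work, as an engineer would, in place of code of your own. Each camera call takes 0.05 s, during which the arm holds its last target.

## Working session

There is one attempt and no reset: what is moved stays moved. The work goes in short steps, Python scripts to look and compute and a tool call to move; the robot and the scene stay as the last step left them, time stands still between calls to the robot, and variables do not carry over. Pictures are saved under pics/ and viewed, and the job is handed in when it is done.

Besides the shell and the picture viewer there is one more tool, called after "Emit:" by a JSON object that holds its "op" and its "data". jog_arm: Moves the arm, as the interface text tells. Its arguments: {"type":"object","properties":{"targets":{"type":"array"},"claw":{"type":"number"},"newtons":{"type":"number"}},"required":["targets"]}

```bash
mkdir -p pics; python3 - <<'E'
from plant import arm
import cv2,pickle
s=arm.sense();print(s)
for n in("side","top","wrist"):
    d=arm.snapshot(n);cv2.imwrite(f"pics/{n}0.png",d["frame"]);pickle.dump(d,open(f"{n}0.pkl","wb"));print(n,d["K"],d["k1"],d["rvec"],d["tvec"])
E
```

```text
{'time': 0.0, 'joint_pos': array([ 1.13608681,  0.4694485 , -0.04859127,  1.53368546,  0.02409162,
        1.14100537, -0.08227746]), 'joint_velocities': array([ 6.07471117e-04, -1.04559342e-03, -6.34435044e-04, -2.61342299e-05,
       -1.00547135e-03,  1.04284328e-03,  5.19897614e-04]), 'effort': array([ 6.86092881e-05, -5.10304892e+01, -4.66519792e-02, -2.37714440e+01,
        1.07131942e-02,  7.45858590e-03, -6.66957135e-06]), 'tool_pos': array([ 0.26624447, -0.61963858,  0.23026023]), 'eef_rot': array([-3.07526141e+00, -6.32767461e-01,  7.22077521e-04]), 'wrist_force': array([-0.50564348, -0.80217588, -0.32199754]), 'torque': array([ 0.00872324,  0.02382428, -0.01899492]), 'width': 0.08510039109889801}
side [[465.06707273   0.         322.89199603]
 [  0.         465.06707273 241.44365467]
 [  0.           0.           1.        ]] -0.014333932145629493 [ 2.30399466 -0.46437724  0.1810118 ] [-0.53484817  0.15921527  0.84076554]
top [[478.99947178   0.         322.0754447 ]
 [  0.         478.99947178 234.93718745]
 [  0.           0.           1.        ]] -0.10440694981171002 [ 2.19677893 -1.99793544  0.21348919] [-0.13367643  0.5525865   1.1926017 ]
wrist [[354.86082578   0.         319.18232043]
 [  0.         354.86082578 236.94270509]
 [  0.           0.           1.        ]] -0.031692017407168684 [-2.39295502  1.57484323  0.25769795] [-0.67483841 -0.04149699  0.38170862]
```

View pics/side0.png

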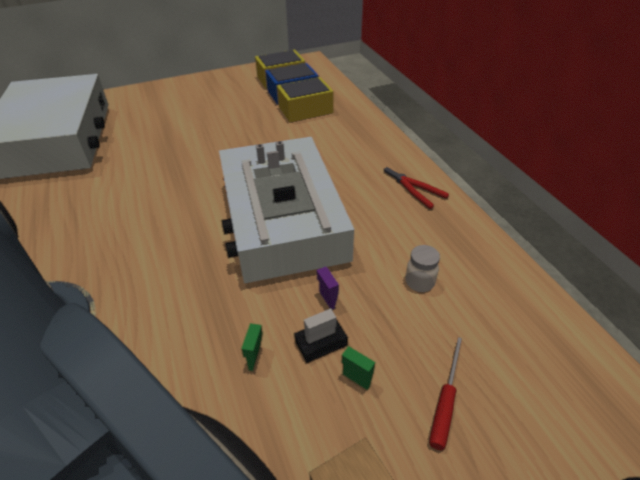

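View pics/top0.png

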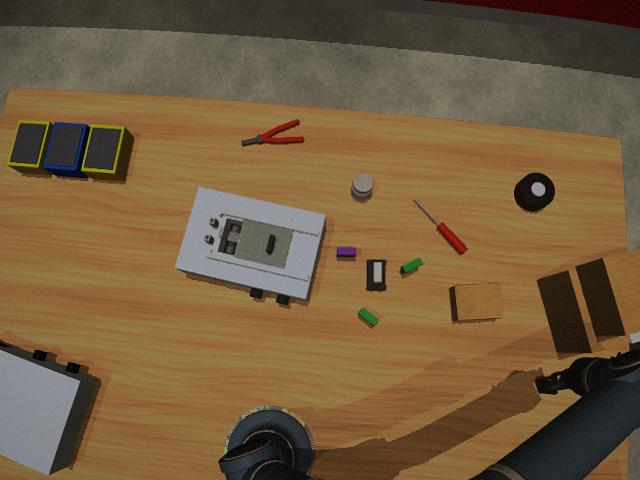

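View pics/wrist0.png

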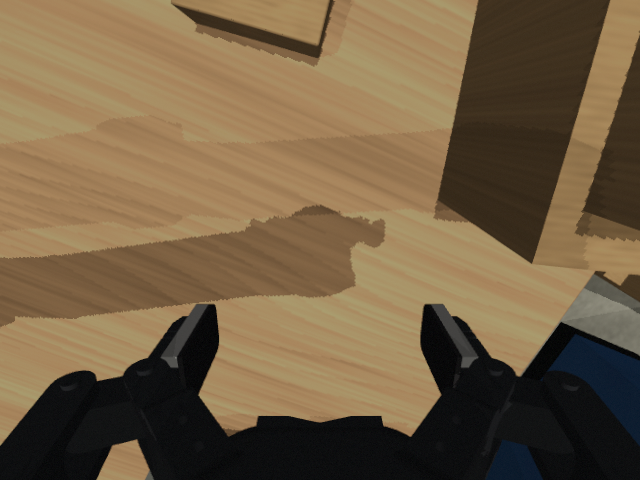

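```bash
cat > h.py <<'E'
import numpy as np,cv2,pickle
def ld(n): return pickle.load(open(n+".pkl","rb"))
def dist(d): return np.array([d["k1"],0,0,0,0],float)
def proj(d,P):
    return cv2.projectPoints(np.asarray(P,float).reshape(-1,1,3),np.array(d["rvec"],float),np.array(d["tvec"],float),d["K"],dist(d))[0].reshape(-1,2)
def back(d,uv,z):
    u=cv2.undistortPoints(np.asarray(uv,float).reshape(-1,1,2),d["K"],dist(d)).reshape(-1,2)
    R=cv2.Rodrigues(np.array(d["rvec"],float))[0];c=-R.T@np.array(d["tvec"],float).ravel()
    r=np.c_[u,np.ones(len(u))]@R
    return c+r*((z-c[2])/r[:,2])[:,None]
def crop(d,x0,y0,x1,y1,f,name):
    im=cv2.resize(d["frame"][y0:y1,x0:x1],None,fx=f,fy=f,interpolation=cv2.INTER_CUBIC);cv2.imwrite("pics/"+name+".png",im)
E
python3 - <<'E'
from h import *
t=ld("top0");s=ld("side0")
crop(t,170,180,335,310,4.8,"t_unit");crop(t,330,235,430,335,6,"t_key")
crop(s,210,130,360,280,4,"s_unit");crop(s,235,260,385,395,5,"s_key")
E
```

```text
(no output)
```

View pics/t_unit.png

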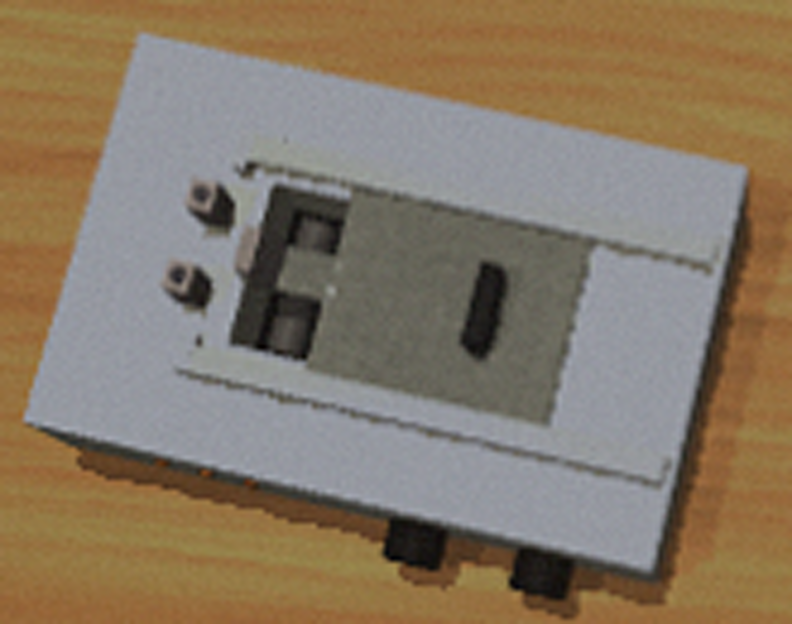

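View pics/t_key.png

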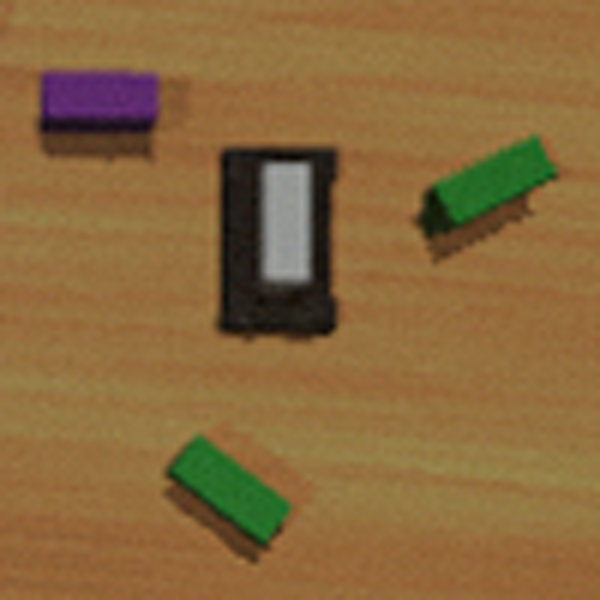

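View pics/s_unit.png

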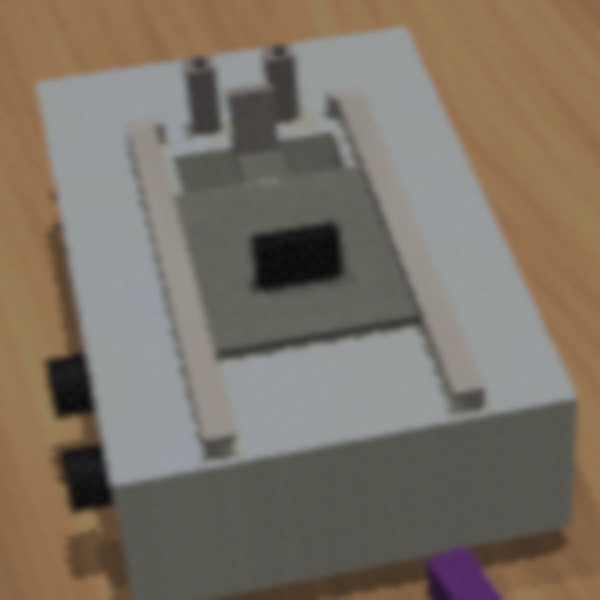

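View pics/s_key.png

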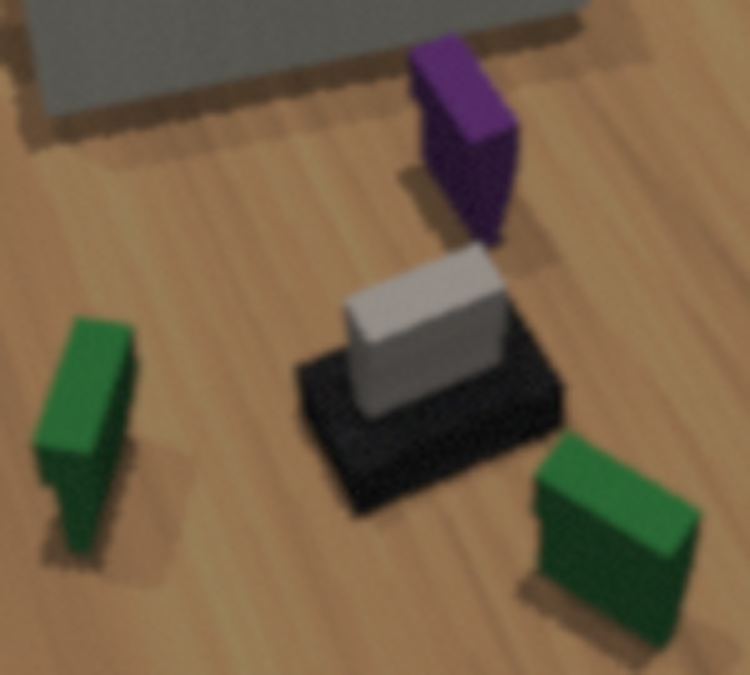

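```bash
cat > fit.py <<'E'
from h import *
from scipy.optimize import least_squares
def T(p,P):
    P=np.asarray(P,float);c,s=np.cos(p[3]),np.sin(p[3])
    return np.c_[p[0]+c*P[:,0]-s*P[:,1],p[1]+s*P[:,0]+c*P[:,1],p[2]+P[:,2]]
def fit(obs,p0,free=(0,1,3)):
    p0=np.array(p0,float);free=list(free)
    def f(q):
        p=p0.copy();p[free]=q
        return np.concatenate([(proj(d,T(p,P))-uv).ravel() for d,P,uv in obs])
    r=least_squares(f,p0[free],loss="soft_l1");p=p0.copy();p[free]=r.x
    return p,f(r.x)
E
python3 - <<'E'
from fit import *
t=ld("top0");s=ld("side0")
C=[[.11,.17,.1],[.11,-.17,.1],[-.11,-.17,.1],[-.11,.17,.1]]
ut=np.array([[140,33],[748,168],[658,575],[25,422]])/4.8+[170,180]
us=np.array([[408,27],[577,400],[113,487],[37,82]])/4+[210,130]
g=back(t,ut,.1);print(g)
for obs in ([(t,C,ut)],[(s,C,us)],[(t,C,ut),(s,C,us)]):
    p,r=fit(obs,[*g.mean(0)[:2],0,-.2]);print(p,np.abs(r).max(),r.round(1))
# cover / bar
print("bar top ctr",back(t,[np.array([486,308])/4.8+[170,180]],.135))
# key top
for n,c in (("keytop",[[262,160],[312,160],[310,284],[262,284]]),):
    print(n,back(t,np.array(c)/6+[330,235],.071))
print("stand",back(t,np.array([[220,148],[336,148],[336,330],[220,330]])/6+[330,235],.026))
ks=np.array([[347,297],[478,245],[507,290],[372,342]])/5+[235,260]
print("keytop side",back(s,ks,.071))
ss=np.array([[297,365],[560,385],[358,475]])/5+[235,260]
print("stand side",back(s,ss,.026))
a=pickle
from plant import arm
e=arm.sense();print(cv2.Rodrigues(e["eef_rot"])[0].round(3))
w=ld("wrist0");R=cv2.Rodrigues(w["rvec"])[0];print("wristcam pos",-R.T@w["tvec"],R.T.round(2), "in tool:",cv2.Rodrigues(e["eef_rot"])[0].T@(-R.T@w["tvec"]-e["tool_pos"]))
E
```

```text
[[ 0.6518207   0.25011004  0.1       ]
 [ 0.60681427 -0.0864291   0.1       ]
 [ 0.38772302 -0.06064453  0.1       ]
 [ 0.43433156  0.27884653  0.1       ]]
[ 0.52014684  0.09549554  0.         -0.13178322] 0.7928067307379365 [ 0.2  0.1  0.4  0.  -0.8 -0.5  0.1  0.4]
[ 0.52210585  0.09366773  0.         -0.1372426 ] 0.4972247636807765 [-0.1 -0.2  0.5 -0.1 -0.5  0.2  0.1 -0.1]
[ 0.52130554  0.0945486   0.         -0.13424235] 0.8907548217298427 [ 0.7 -0.4  0.9 -0.2 -0.5 -0.8  0.5 -0.2 -0.8 -0.4  0.1 -0.5 -0.7  0.
 -0.6 -0.1]
bar top ctr [[0.51152041 0.03899337 0.135     ]]
keytop [[ 0.50295349 -0.21941447  0.071     ]
 [ 0.504944   -0.24073395  0.071     ]
 [ 0.45178553 -0.24361871  0.071     ]
 [ 0.44990829 -0.22332887  0.071     ]]
stand [[ 0.51436751 -0.20442131  0.026     ]
 [ 0.51916628 -0.25575445  0.026     ]
 [ 0.43851793 -0.26130014  0.026     ]
 [ 0.4338405  -0.21061047  0.026     ]]
keytop side [[ 0.45380351 -0.22479306  0.071     ]
 [ 0.50178224 -0.22201906  0.071     ]
 [ 0.50328406 -0.2427207   0.071     ]
 [ 0.45489294 -0.24456163  0.071     ]]
stand side [[ 0.437944   -0.21329877  0.026     ]
 [ 0.51765899 -0.25588802  0.026     ]
 [ 0.44164244 -0.2619042   0.026     ]]
[[ 0.919  0.395 -0.001]
 [ 0.395 -0.919  0.001]
 [-0.    -0.001 -1.   ]]
wristcam pos [ 0.34119817 -0.58903268  0.37343628] [[ 0.4  -0.87 -0.29]
 [-0.92 -0.38 -0.12]
 [-0.    0.31 -0.95]] in tool: [ 0.0809415   0.00109881 -0.14293338]
```

Emit:
{"op": "jog_arm", "data": {"targets": [0.04,-0.034,0,0,0.04,-0.034,0,0,0.04,-0.034,0,0,0.04,-0.034,0,0,0.04,-0.034,0,0,0.04,-0.034,0,0,0.04,-0.034,0,0,0.04,-0.034,0,0,0,0,0,0.16,0,0,0,0.16,0,0,0,0.16,0,0,0,0]}}

```text
time: 1.65
tool_pos: [0.4575, -0.2299, 0.2274]
eef_rot: [-3.135, 0.135, 0.006]
wrist_force: [0.7, -0.3, 0.0]
width: 0.0853
```

```bash
cat > snap.py <<'E'
import sys
from plant import arm
import cv2,pickle
from h import *
for a in sys.argv[2:]:
    d=arm.snapshot(a);n=a+sys.argv[1];d["s"]=arm.sense();cv2.imwrite(f"pics/{n}.png",d["frame"]);pickle.dump(d,open(n+".pkl","wb"))
s=arm.sense();R=cv2.Rodrigues(s["eef_rot"])[0]
print("t",s["time"],"pos",s["tool_pos"].round(4),"x",R[:,0].round(3),"z",R[:,2].round(4),"F",s["wrist_force"].round(1),"w",round(s["width"],4),"q",s["joint_pos"].round(2))
E
python3 snap.py 1 wrist
```

```text
t 1.7 pos [ 0.4575 -0.2299  0.2273] x [ 0.996 -0.085 -0.004] z [-0.004   0.0038 -1.    ] F [-0.4 -0.4 -0.3] w 0.0855 q [ 0.54  0.22 -0.18  1.91  0.04  1.02 -1.32]
```

View pics/wrist1.png

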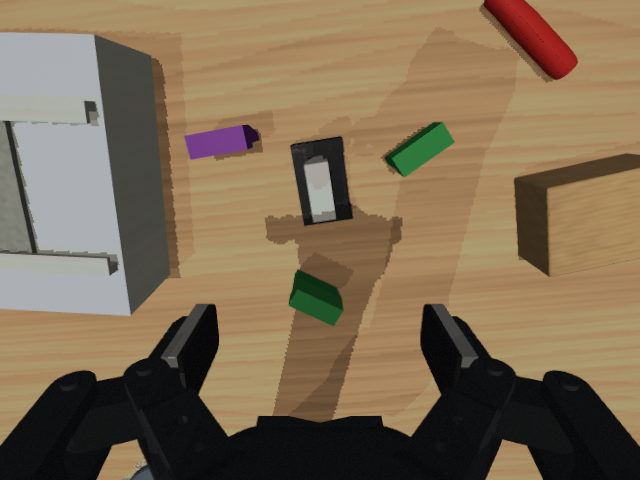

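```bash
python3 -c "
from h import *
crop(ld('wrist1'),270,120,370,240,6,'w1key')"
```

```text
(no output)
```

View pics/w1key.png

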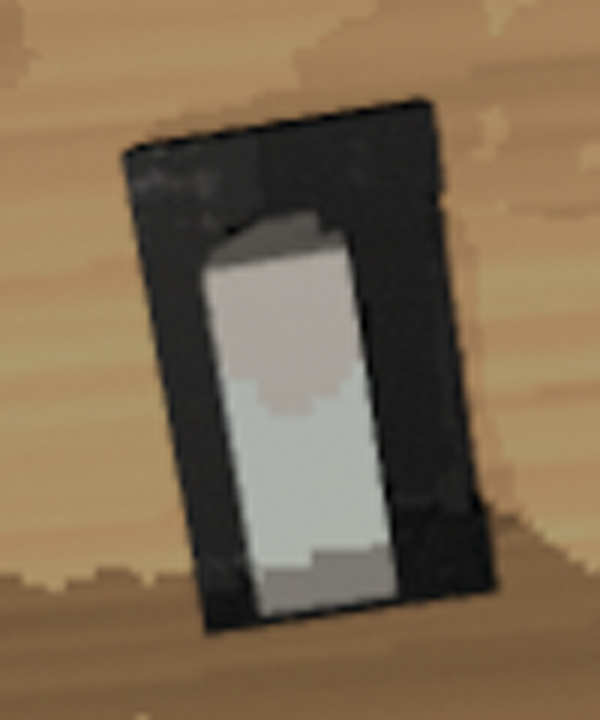

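```bash
python3 - <<'E'
from fit import *
w=ld("wrist1");t=ld("top0");s=ld("side0")
S=[[-.04,.025,.026],[.04,.025,.026],[.04,-.025,.026],[-.04,-.025,.026]]
# x up in image => top-left corner = +x,+y
uw=np.array([[207,632],[123,150],[432,100],[497,590]])/6+[270,120]
ut=np.array([[220,330],[220,148],[336,148],[336,330]])/6+[330,235]
for o in ([(w,S,uw)],[(w,S,uw),(t,S,ut)]):
    p,r=fit(o,[.477,-.233,0,.07]);print(p,r.round(1))
kt=np.array([[262,612],[205,270],[347,240],[397,595]])/6+[270,120]
H=[[-.025,.01,0],[.025,.01,0],[.025,-.01,0],[-.025,-.01,0]]
k,r=fit([(w,H,kt)],[.477,-.233,.071,.07]);print("head",k,r.round(1))
im=cv2.resize(w["frame"][120:240,270:370],None,fx=6,fy=6,interpolation=cv2.INTER_CUBIC)
outs=[]
for sg in(1,-1):
    o=im.copy()
    prof=[[-4,0],[-4,40],[-8,40],[-8,65],[12,65],[12,40],[8,20],[4,0]]
    q=k.copy()
    if sg<0:q[3]+=np.pi
    c=np.array([[0,.002,0]]);q2=q.copy();q2[2]=0.006;off=T([0,0,0,q[3]],c)[0];q2[:2]-=off[:2]
    print("key origin",sg,q2)
    ex=.025*sg
    P=[[ex,a/1e3,b/1e3] for a,b in prof];uv=(proj(w,T(q2,P))-[270,120])*6
    cv2.polylines(o,[uv.astype(np.int32)],True,(0,0,255) ,1);outs.append(o)
cv2.imwrite("pics/hyp.png",cv2.resize(np.hstack(outs),(800,480)))
E
```

```text
[ 0.47909932 -0.23514812  0.          0.06830106] [-0.4  0.1 -0.5  0.1  0.5  0.   0.3 -0.2]
[ 0.47885518 -0.23490397  0.          0.06904271] [-0.6  0.3 -0.8  0.4  0.3  0.3  0.1  0.   0.9 -1.2  1.1 -0.9  0.5 -0.4
  0.6 -0.8]
head [ 0.47892216 -0.23313105  0.071       0.06836325] [-0.  -0.1 -0.  -0.1  0.   1.2  0.1 -0.7]
key origin 1 [ 0.47905878 -0.23512637  0.006       0.06836325]
key origin -1 [ 0.47878554 -0.23113572  0.006       3.2099559 ]
```

View pics/hyp.png

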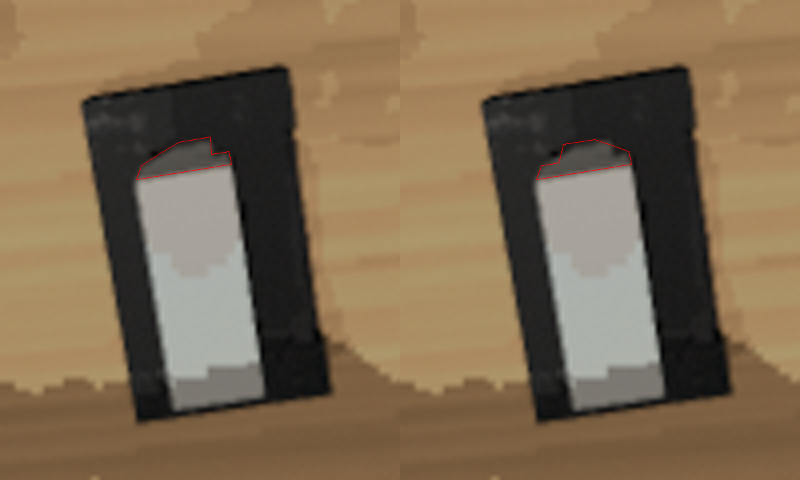

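Emit:
{"op": "jog_arm", "data": {"targets": [0,0,0,0.05,0.004,-0.046,0,0,0.004,-0.046,0,0,0.004,-0.046,0,0,0.004,-0.046,0,0,0.004,-0.046,0,0,0,0,0,0], "claw": 1, "newtons": 30}}

```text
time: 2.58
tool_pos: [0.5089, 0.0002, 0.2278]
eef_rot: [-3.132, 0.195, 0.005]
wrist_force: [-0.4, 0.1, -0.1]
width: 0.0
```

```bash
python3 snap.py 2 wrist
```

```text
t 2.625 pos [ 0.5086 -0.0023  0.2275] x [ 0.992 -0.128 -0.004] z [-0.0036  0.0027 -1.    ] F [0.5 0.3 0.4] w -0.0 q [ 0.2   0.22 -0.33  1.91  0.08  1.03 -1.86]
```

View pics/wrist2.png

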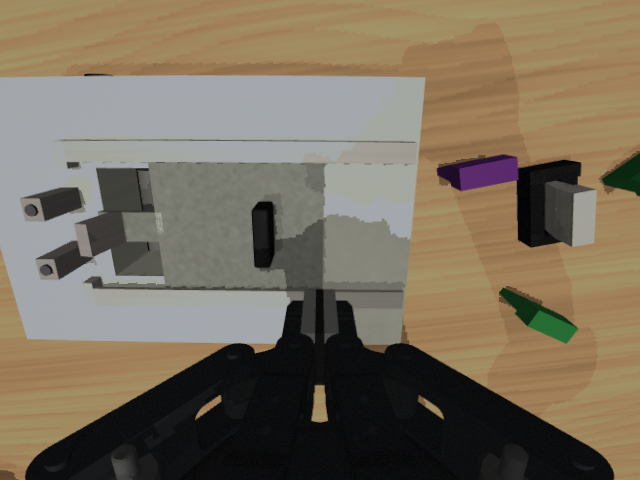

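```bash
python3 - <<'E'
from h import *
w=ld('wrist2')
crop(w,10,170,160,290,5.3,'w2keep');crop(w,235,190,295,280,6,'w2bar')
E
```

```text
(no output)
```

View pics/w2keep.png

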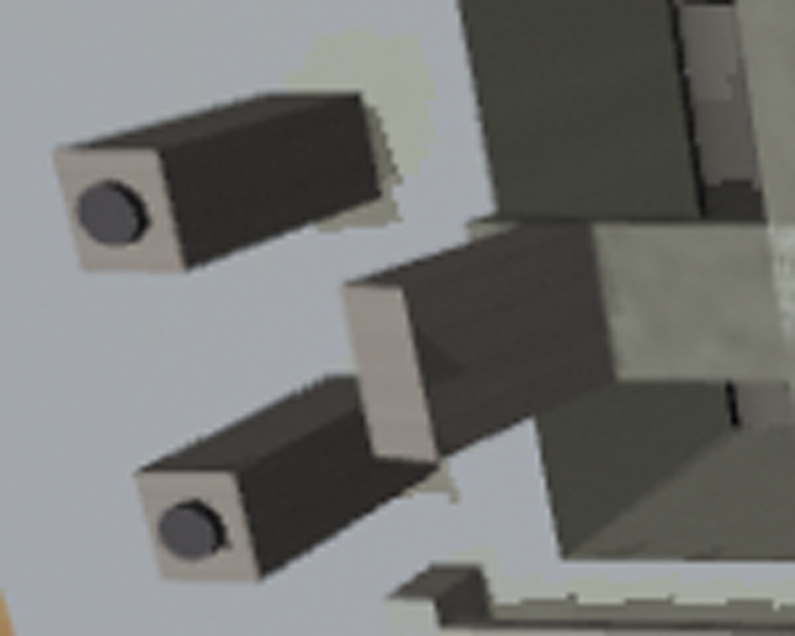

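View pics/w2bar.png

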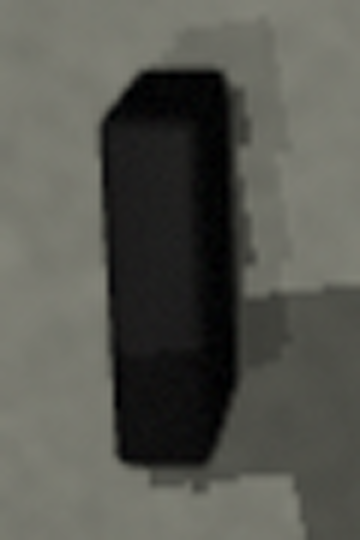

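```bash
python3 - <<'E'
from fit import *
w=ld('wrist2')
K=np.array([[30,0,41],[30,-14,41],[14,-14,41],[14,0,41],[-14,0,41],[-14,-14,41],[-30,-14,41],[-30,0,41],[30,-14,0],[14,-14,0]])/1e3
uv=np.array([[55,150],[157,148],[187,270],[83,270],[137,472],[238,470],[262,578],[160,578],[360,93],[382,199]])/5.3+[10,170]
for fr in((0,1,3),(0,1,2,3)):
    k,r=fit([(w,K,uv)],[.54,.17,.1,-.134],fr);print("keeper",k,r.round(1))
D=[[.11,-.17,.1],[-.11,-.17,.1],[-.11,.17,.1]]
v,r=fit([(w,D,[[425,77],[403,345],[27,338]])],[.521,.0945,0,-.134]);print("vent",v,r.round(1))
c,s=np.cos(v[3]),np.sin(v[3]);d=k[:2]-v[:2];print("keeper in unit",[c*d[0]+s*d[1],-s*d[0]+c*d[1]])
B=np.array([[22,6,0],[22,-6,0],[-22,-6,0],[-22,6,0]])/1e3
b,r=fit([(w,B,np.array([[103,120],[195,118],[205,463],[118,462]])/6+[235,190])],[.51,.04,.135,-.134]);print("bar",b,r.round(1))
d=b[:2]-k[:2];c,s=np.cos(k[3]),np.sin(k[3]);print("bar in keeper",[c*d[0]+s*d[1],-s*d[0]+c*d[1]])
L=back(w,np.array([[405,288],[437,460]])/5.3+[10,170],.141)
for l in L:
    d=l[:2]-k[:2];print("lug inner top",[c*d[0]+s*d[1],-s*d[0]+c*d[1]])
E
```

```text
keeper [ 0.53612236  0.2005583   0.1        -0.13102954] [-0.5 -0.   0.1  0.4 -0.1  0.2  0.   0.1 -0.3 -0.3 -0.6  0.3 -0.   0.3
  0.7  0.1  0.5 -0.6  0.4 -0.7]
keeper [ 0.53584443  0.20165702  0.09872067 -0.13056523] [-0.3  0.2  0.1  0.6 -0.1  0.3  0.2  0.2 -0.2 -0.5 -0.6  0.1 -0.1  0.1
  0.8 -0.2  0.3 -0.4  0.2 -0.5]
vent [ 0.52215707  0.09544386  0.         -0.13311589] [ 0.3  0.3 -3.  -1.   0.9  0. ]
keeper in unit [np.float64(-0.0005306727250786944), np.float64(0.10709013350620393)]
bar [ 0.51498222  0.04039431  0.135      -0.14131193] [-1.2 -1.2  1.  -0.6  1.1  1.2 -1.   1. ]
bar in keeper [np.float64(0.0003108957510786353), np.float64(-0.1626062631288956)]
lug inner top [np.float64(0.012297989562784922), np.float64(-0.04395503721799092)]
lug inner top [np.float64(-0.011616447641419662), np.float64(-0.04343472966333152)]
```

Emit:
{"op": "jog_arm", "data": {"targets": [0,0,0.04,0,0,0,0.04,0,0,0,0.03,0,0,0,0,0,0,-0.008,0,0,0,-0.008,0,0,0,-0.008,0,0,0,-0.008,0,0,0,-0.008,0,0,0,-0.008,0,0]}}

```text
time: 3.88
tool_pos: [0.5177, 0.0373, 0.1193]
eef_rot: [3.129, -0.21, 0.007]
wrist_force: [0.5, -4.3, 0.6]
width: -0.0001
```

```bash
python3 snap.py 3 wrist
```

```text
t 3.925 pos [0.5179 0.0389 0.1194] x [ 0.991 -0.132  0.005] z [ 0.0048 -0.0041 -1.    ] F [ 0.2 -1.6 -2. ] w 0.0001 q [ 0.09  0.37 -0.31  2.    0.16  0.79 -2.02]
```

View pics/wrist3.png

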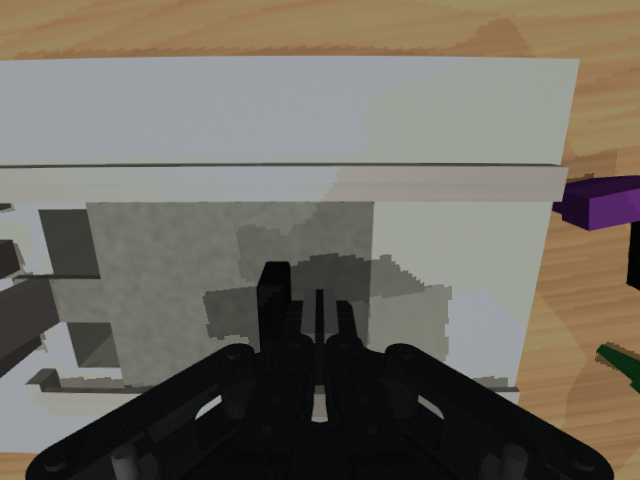

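Emit:
{"op": "jog_arm", "data": {"targets": [0,-0.008,0,0,0,-0.008,0,0,0,-0.006,0,0,0,-0.004,0,0,0,-0.004,0,0,0,-0.004,0,0]}}

```text
time: 4.68
tool_pos: [0.5224, 0.0726, 0.1194]
eef_rot: [3.128, -0.211, 0.006]
wrist_force: [-0.6, -4.6, 1.8]
width: -0.0001
```

```bash
python3 snap.py 4
```

```text
t 4.675 pos [0.5224 0.0726 0.1194] x [ 0.991 -0.134  0.004] z [ 0.0036 -0.0065 -1.    ] F [-0.6 -4.6  1.8] w -0.0001 q [ 0.03  0.38 -0.32  1.98  0.17  0.8  -2.09]
```

Emit:
{"op": "jog_arm", "data": {"targets": [0,-0.003,0,0,0,-0.003,0,0,0,-0.003,0,0]}}

```text
time: 5.05
tool_pos: [0.5229, 0.0767, 0.1194]
eef_rot: [3.12, -0.213, 0.002]
wrist_force: [-3.2, -11.2, 6.2]
width: 0.0003
```

Emit:
{"op": "jog_arm", "data": {"targets": [0,-0.003,0,0,0,-0.003,0,0]}}

```text
time: 5.3
tool_pos: [0.5228, 0.0766, 0.1195]
eef_rot: [3.11, -0.219, -0.003]
wrist_force: [-2.4, -8.9, 5.3]
width: 0.0
```

Emit:
{"op": "jog_arm", "data": {"targets": [0,0.012,0,0,0,0.012,0,0,0,0,-0.05,0,0,0,-0.05,0,0,0,-0.02,0,0,0,0,0]}}

```text
time: 6.05
tool_pos: [0.5196, 0.0585, 0.2429]
eef_rot: [3.12, -0.215, -0.001]
wrist_force: [0.6, -0.2, -0.4]
width: 0.0
```

```bash
python3 snap.py 5 wrist side; python3 -c "
from h import *
crop(ld('side5'),210,130,360,280,4,'s5')"
```

```text
t 6.15 pos [0.5184 0.058  0.2409] x [ 0.991 -0.137 -0.004] z [-0.0062 -0.0149 -0.9999] F [-0.1  0.6 -1.1] w 0.0002 q [ 0.08  0.23 -0.34  1.86  0.1   1.07 -2.  ]
```

View pics/wrist5.png

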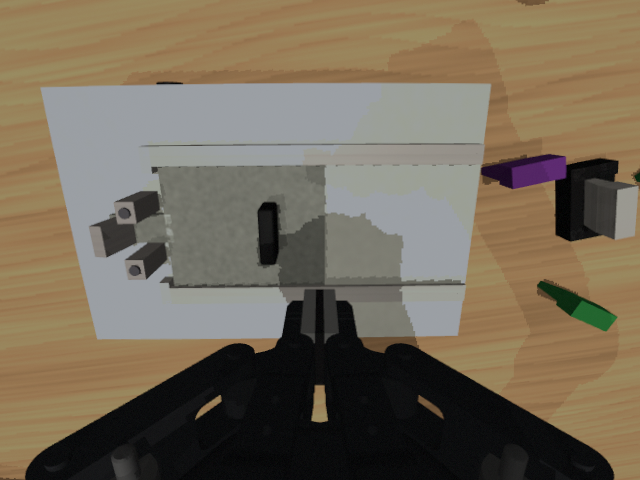

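View pics/s5.png

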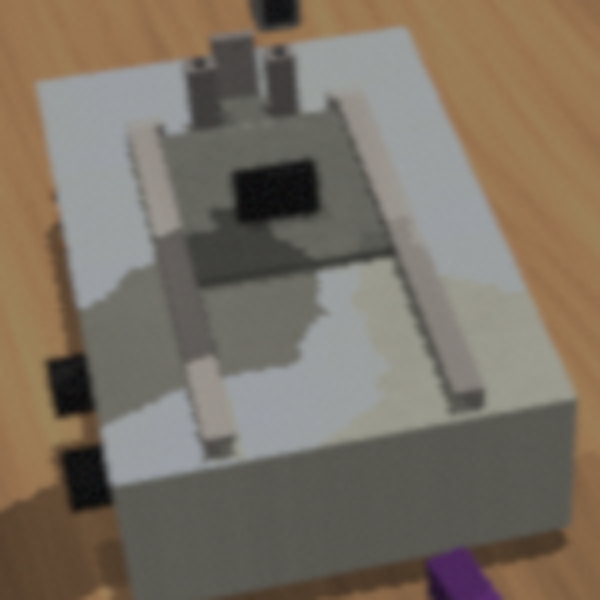

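```bash
python3 - <<'E'
from h import *
crop(ld('wrist5'),85,180,185,285,7,'w5k')
E
```

```text
(no output)
```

View pics/w5k.png

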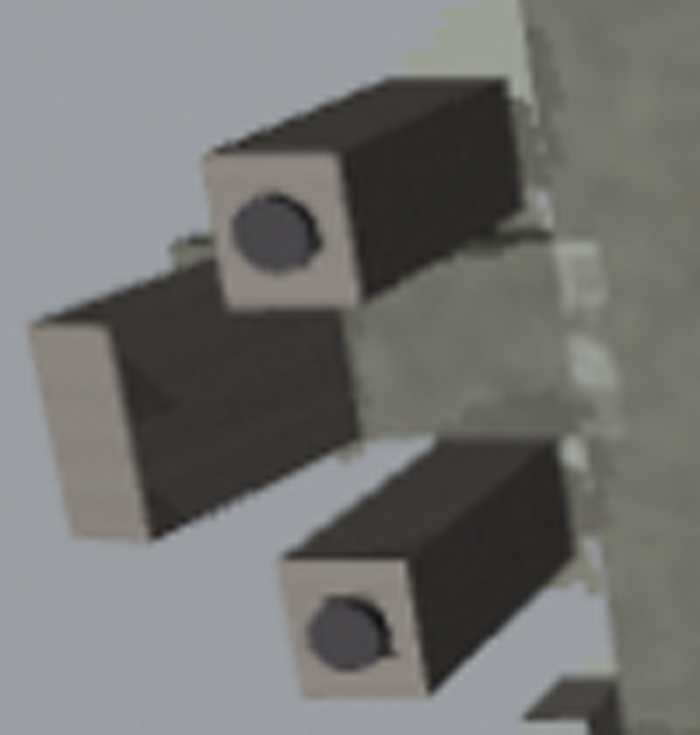

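```bash
python3 - <<'E'
from fit import *
w=ld('wrist5');w2=ld('wrist2')
K=np.array([[30,0,41],[30,-14,41],[14,-14,41],[14,0,41],[-14,0,41],[-14,-14,41],[-30,-14,41],[-30,0,41]])/1e3
uv=np.array([[205,157],[340,152],[360,305],[228,308],[283,560],[405,562],[428,693],[305,697]])/7+[85,180]
uv2=np.array([[55,150],[157,148],[187,270],[83,270],[137,472],[238,470],[262,578],[160,578]])/5.3+[10,170]
k,r=fit([(w,K,uv)],[.54,.17,.1,-.134]);print("keeper",k,r.round(1))
c,s=np.cos(k[3]),np.sin(k[3])
for l in back(w,np.array([[105,325],[150,540]])/7+[85,180],.141):
    d=l[:2]-k[:2];print("lug inner top",[c*d[0]+s*d[1],-s*d[0]+c*d[1]])
k2,r=fit([(w,K,uv),(w2,K,uv2)],[.54,.17,.1,-.134]);print("both",k2,r.round(1))
E
```

```text
keeper [ 0.53595404  0.20041103  0.1        -0.13442736] [-0.5 -0.3 -0.2  0.2  0.6  0.2  0.3 -0.1 -0.8  0.   0.3 -0.4  0.4  0.5
 -0.2  0. ]
lug inner top [np.float64(0.012199307373900941), np.float64(0.01340260279033882)]
lug inner top [np.float64(-0.011628680234766353), np.float64(0.013276549014115431)]
both [ 0.53609699  0.20043824  0.1        -0.13334832] [-0.6 -0.5 -0.3  0.   0.5 -0.1  0.1 -0.3 -0.9 -0.2  0.3 -0.6  0.4  0.3
 -0.3 -0.2 -0.2 -0.   0.3  0.4  0.1  0.3  0.3  0.1 -0.2 -0.3 -0.4  0.3
  0.1  0.4  0.8  0.1]
```

```bash
cat > go.py <<'E'
import sys
from plant import arm
from h import *
x,y,z,yaw=map(float,sys.argv[1:5])
s=arm.sense();R=cv2.Rodrigues(s["eef_rot"])[0]
cur=np.arctan2(R[1,0],R[0,0]);dy=-(yaw-cur)
R2=R@cv2.Rodrigues(np.array([0,0,dy]))[0]
dp=np.array([x,y,z])-s["tool_pos"]
print("pos",s["tool_pos"].round(4),"yaw",cur.round(4),"z",R[:,2].round(4))
print("turn",dy.round(3),"then shift",(R2.T@dp).round(4)," | shift w/o turn",(R.T@dp).round(4))
E
python3 go.py .4789 -.2331 .15 .068
python3 - <<'E'
from h import *
t=ld("top0")
print(back(t,np.array([[40,72],[157,72],[157,120],[40,120]])/6+[330,235],.065)) # purple
print(back(t,np.array([[430,190],[540,135],[557,175],[455,225]])/6+[330,235],.065))
E
```

```text
pos [0.5184 0.058  0.2409] yaw -0.1379 z [-0.0062 -0.0149 -0.9999]
turn -0.206 then shift [-0.0585  0.2864  0.0954]  | shift w/o turn [0.0013 0.2923 0.0954]
[[ 0.53338541 -0.12160922  0.065     ]
 [ 0.53813188 -0.17192619  0.065     ]
 [ 0.51715306 -0.17361532  0.065     ]
 [ 0.51242832 -0.12347671  0.065     ]]
[[ 0.49769174 -0.29284228  0.065     ]
 [ 0.52599996 -0.33888198  0.065     ]
 [ 0.50924085 -0.3471495   0.065     ]
 [ 0.48356421 -0.30448725  0.065     ]]
```

Emit:
{"op": "jog_arm", "data": {"targets": [0,0,0,-0.1,0,0,0,-0.1,-0.01,0.048,0,0,-0.01,0.048,0,0,-0.01,0.048,0,0,-0.01,0.048,0,0,-0.01,0.048,0,0,-0.01,0.044,0,0,0,0,0.03,0,0,0,0.03,0,0,0,0,0], "claw": 0}}

```text
time: 7.52
tool_pos: [0.467, -0.2364, 0.1642]
eef_rot: [3.136, 0.115, -0.055]
wrist_force: [-1.2, -0.3, 0.1]
width: 0.0429
```

```bash
python3 snap.py 6 wrist;python3 go.py .4789 -.2331 .042 .068
```

```text
t 7.575 pos [ 0.4681 -0.2366  0.1656] x [ 0.997  0.073 -0.033] z [-0.0325 -0.0055 -0.9995] F [ 0.3  0.6 -0.2] w 0.0428 q [ 0.52  0.32 -0.18  1.94  0.09  0.92 -1.2 ]
pos [ 0.4681 -0.2366  0.1656] yaw 0.0733 z [-0.0325 -0.0055 -0.9995]
turn 0.005 then shift [ 0.0151 -0.0031  0.1231]  | shift w/o turn [ 0.0151 -0.0031  0.1231]
```

View pics/wrist6.png

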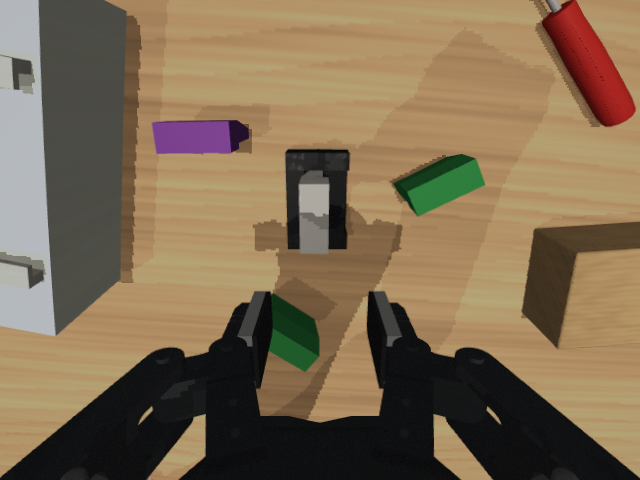

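Emit:
{"op": "jog_arm", "data": {"targets": [0.004,0,0.015,0,0.004,-0.001,0.015,0,0.004,-0.001,0.015,0,0.003,-0.001,0.015,0,0,0,0.008,0,0,0,0,0]}}

```text
time: 8.32
tool_pos: [0.4835, -0.2316, 0.0937]
eef_rot: [3.134, 0.119, -0.047]
wrist_force: [-0.6, -0.9, 0.3]
width: 0.0426
```

```bash
python3 snap.py 7 wrist;python3 go.py .4789 -.2331 .042 .068
```

```text
t 8.375 pos [ 0.4838 -0.2317  0.0941] x [ 0.997  0.076 -0.029] z [-0.029  -0.0062 -0.9996] F [0.3 0.5 0.1] w 0.0429 q [ 0.49  0.43 -0.17  1.97  0.12  0.78 -1.25]
pos [ 0.4838 -0.2317  0.0941] yaw 0.0757 z [-0.029  -0.0062 -0.9996]
turn 0.008 then shift [-0.0034  0.0008  0.0522]  | shift w/o turn [-0.0034  0.0008  0.0522]
```

View pics/wrist7.png

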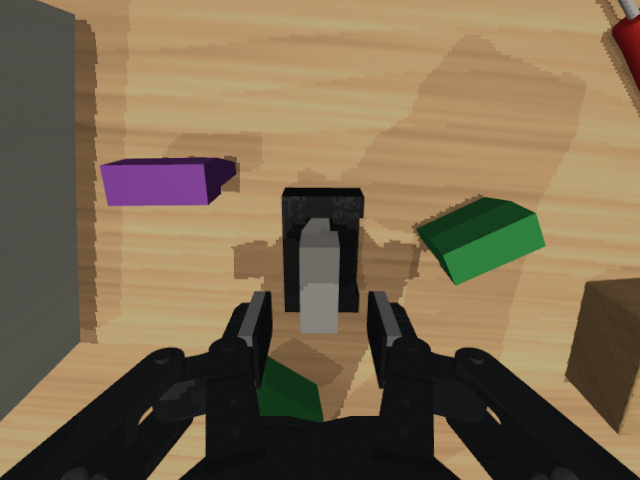

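Emit:
{"op": "jog_arm", "data": {"targets": [-0.002,0,0.015,0.008,-0.001,0.001,0.015,0,0,0,0.012,0,0,0,0.008,0,0,0,0,0]}}

```text
time: 9.0
tool_pos: [0.479, -0.2338, 0.0411]
eef_rot: [3.134, 0.104, -0.045]
wrist_force: [-0.1, -0.5, 0.1]
width: 0.0425
```

```bash
python3 snap.py 8 side;python3 go.py .4789 -.2331 .042 .068; python3 -c "
from h import *
crop(ld('side8'),250,250,400,400,5,'s8')"
```

```text
t 9.05 pos [ 0.4793 -0.2339  0.0414] x [ 0.997  0.066 -0.028] z [-0.0278 -0.0069 -0.9996] F [-0.   0.   0.8] w 0.043 q [ 0.48  0.5  -0.15  2.01  0.15  0.66 -1.27]
pos [ 0.4793 -0.2339  0.0414] yaw 0.0663 z [-0.0278 -0.0069 -0.9996]
turn -0.002 then shift [-0.0004 -0.0009 -0.0006]  | shift w/o turn [-0.0004 -0.0009 -0.0006]
```

View pics/s8.png

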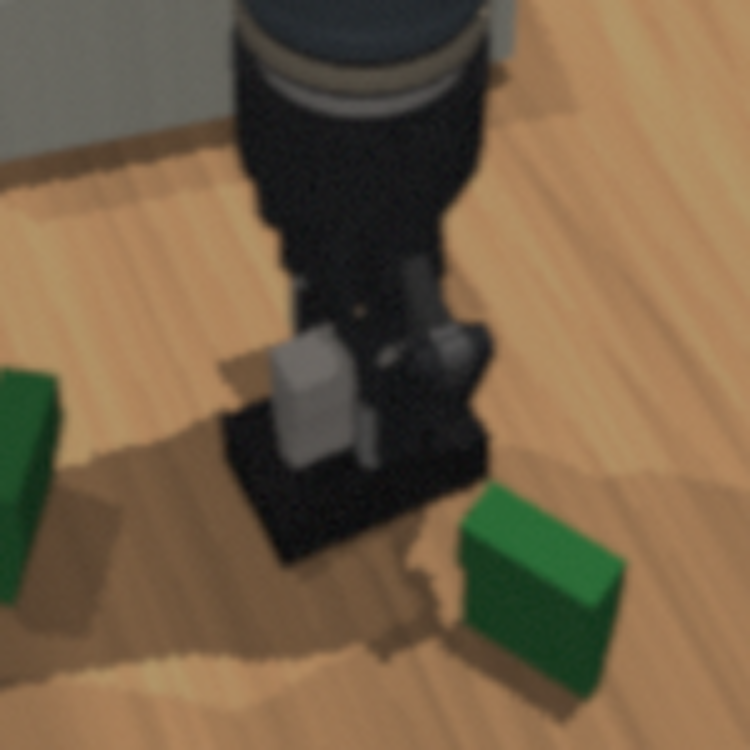

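Emit:
{"op": "jog_arm", "data": {"targets": [0,0,0,0,0,0,0,0,0,0,0,0,0,0,0,0], "claw": 1, "newtons": 60}}

```text
time: 9.55
tool_pos: [0.4797, -0.234, 0.042]
eef_rot: [3.133, 0.104, -0.042]
wrist_force: [0.6, -1.1, -2.7]
width: 0.0191
```

```bash
python3 snap.py 9
```

```text
t 9.55 pos [ 0.4797 -0.234   0.042 ] x [ 0.997  0.066 -0.027] z [-0.0266 -0.0074 -0.9996] F [ 0.6 -1.1 -2.7] w 0.0191 q [ 0.48  0.5  -0.15  2.01  0.15  0.66 -1.27]
```

Emit:
{"op": "jog_arm", "data": {"targets": [0,0,-0.008,0,-0.0005,0,-0.012,0,-0.0005,0,-0.015,0,-0.0005,0,-0.02,0,-0.0005,0,-0.025,0,-0.0005,0,-0.03,0,-0.0005,0,-0.03,0,-0.0005,0,-0.025,0,0,0,-0.01,0,0,0,0,0]}}

```text
time: 10.8
tool_pos: [0.4805, -0.2326, 0.2308]
eef_rot: [3.13, 0.104, -0.033]
wrist_force: [-0.5, -0.4, -3.3]
width: 0.019
```

```bash
python3 snap.py 10 wrist
```

```text
t 10.85 pos [ 0.4802 -0.2325  0.2302] x [ 0.998  0.067 -0.022] z [-0.0216 -0.0096 -0.9997] F [-0.6 -0.2 -2.5] w 0.019 q [ 0.52  0.26 -0.18  1.85  0.07  1.06 -1.2 ]
```

View pics/wrist10.png

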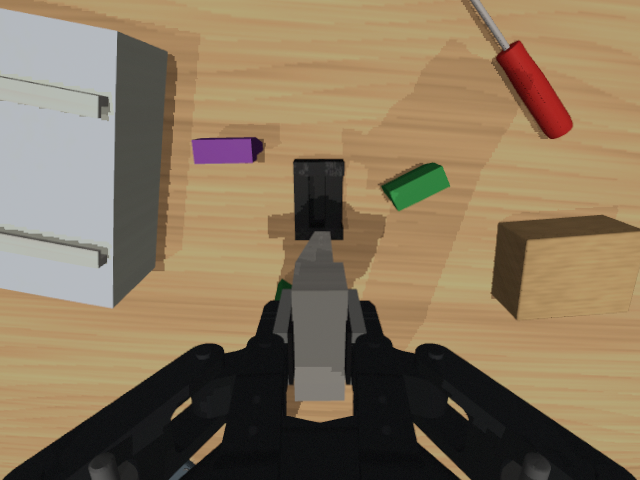

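```bash
python3 go.py .5380 .2082 .225 -.133
```

```text
pos [ 0.4802 -0.2325  0.2302] yaw 0.0667 z [-0.0216 -0.0096 -0.9997]
turn 0.2 then shift [-1.100e-03 -4.445e-01 -3.000e-04]  | shift w/o turn [ 8.710e-02 -4.359e-01 -3.000e-04]
```

Emit:
{"op": "jog_arm", "data": {"targets": [0,0,0,0.1,0,0,0,0.1,0,-0.03,0,0,0,-0.035,0,0,0,-0.035,0,0,0,-0.035,0,0,0,-0.035,0,0,0,-0.035,0,0,0,-0.035,0,0,0,-0.035,0,0,0,-0.035,0,0,0,-0.03,0,0]}}

```text
time: 12.35
tool_pos: [0.5198, 0.1112, 0.2093]
eef_rot: [3.122, -0.23, -0.082]
wrist_force: [0.5, -0.5, -1.9]
width: 0.0191
```

```bash
python3 snap.py 11;python3 go.py .5380 .2082 .225 -.133
```

```text
t 12.35 pos [0.5198 0.1112 0.2093] x [ 0.988 -0.147 -0.052] z [-0.0531 -0.0066 -0.9986] F [ 0.5 -0.5 -1.9] w 0.0191 q [-0.    0.31 -0.35  1.85  0.1   1.06 -2.11]
pos [0.5198 0.1112 0.2093] yaw -0.1474 z [-0.0531 -0.0066 -0.9986]
turn -0.014 then shift [ 0.0044 -0.0983 -0.0172]  | shift w/o turn [ 0.0029 -0.0984 -0.0172]
```

Emit:
{"op": "jog_arm", "data": {"targets": [0,0,-0.006,-0.014,0,-0.01,-0.004,0,0,-0.012,0,0,0,-0.012,0,0,0,-0.012,0,0,0,-0.012,0,0,0,-0.012,0,0,0,-0.01,0,0,0,0,0,0]}}

```text
time: 13.48
tool_pos: [0.5297, 0.1967, 0.2152]
eef_rot: [3.123, -0.204, -0.092]
wrist_force: [0.1, -0.7, -2.6]
width: 0.0196
```

```bash
python3 snap.py 12;python3 go.py .5380 .2082 .225 -.133
```

```text
t 13.475 pos [0.5297 0.1967 0.2152] x [ 0.99  -0.13  -0.058] z [-0.0593 -0.0072 -0.9982] F [ 0.1 -0.7 -2.6] w 0.0196 q [-0.13  0.36 -0.38  1.76  0.12  1.1  -2.25]
pos [0.5297 0.1967 0.2152] yaw -0.1306 z [-0.0593 -0.0072 -0.9982]
turn 0.002 then shift [ 0.0062 -0.0123 -0.0104]  | shift w/o turn [ 0.0062 -0.0123 -0.0104]
```

Emit:
{"op": "jog_arm", "data": {"targets": [0.02,-0.004,-0.003,0,0.02,-0.004,-0.003,0,0.02,-0.004,-0.003,0,0,0,0,0]}}

```text
time: 13.98
tool_pos: [0.5925, 0.1988, 0.2203]
eef_rot: [3.119, -0.207, -0.093]
wrist_force: [-0.3, 0.3, -1.8]
width: 0.019
```

Emit:
{"op": "jog_arm", "data": {"targets": [-0.02,0,0,0,-0.02,0,0,0,-0.012,0,0,0,0,0,0,0]}}

```text
time: 14.48
tool_pos: [0.5373, 0.2042, 0.2226]
eef_rot: [3.117, -0.209, -0.097]
wrist_force: [1.1, -0.3, -2.6]
width: 0.0191
```

```bash
python3 snap.py 13;python3 go.py .5380 .2082 .225 -.133
```

```text
t 14.475 pos [0.5373 0.2042 0.2226] x [ 0.989 -0.134 -0.061] z [-0.0633 -0.012  -0.9979] F [ 1.1 -0.3 -2.6] w 0.0191 q [-0.14  0.37 -0.38  1.73  0.13  1.13 -2.26]
pos [0.5373 0.2042 0.2226] yaw -0.1343 z [-0.0633 -0.012  -0.9979]
turn -0.001 then shift [ 0.0001 -0.0041 -0.0025]  | shift w/o turn [ 0.     -0.0041 -0.0025]
```

Emit:
{"op": "jog_arm", "data": {"targets": [0,0,-0.03,0,0,0,-0.03,0,0,0,-0.03,0,0,0,-0.03,0,0,0,0,0]}}

```text
time: 15.1
tool_pos: [0.5472, 0.2036, 0.3451]
eef_rot: [3.116, -0.213, -0.096]
wrist_force: [0.2, 0.2, -2.2]
width: 0.0192
```

```bash
python3 snap.py 14
```

```text
t 15.1 pos [0.5472 0.2036 0.3451] x [ 0.989 -0.137 -0.06 ] z [-0.0625 -0.013  -0.998 ] F [ 0.2  0.2 -2.2] w 0.0192 q [-0.13  0.3  -0.38  1.54  0.09  1.38 -2.23]
```

Emit:
{"op": "jog_arm", "data": {"targets": [0,0,0.03,0,0,0,0.03,0,0,0,0.03,0,0,0,0.02,0,0,0,0,0]}}

```text
time: 15.72
tool_pos: [0.5378, 0.1991, 0.2247]
eef_rot: [3.11, -0.216, -0.108]
wrist_force: [-0.4, -0.1, -1.8]
width: 0.0191
```

```bash
python3 snap.py 15
```

```text
t 15.725 pos [0.5378 0.1991 0.2247] x [ 0.988 -0.139 -0.068] z [-0.0706 -0.017  -0.9974] F [-0.4 -0.1 -1.8] w 0.0191 q [-0.14  0.37 -0.37  1.72  0.13  1.14 -2.25]
```

```bash
python3 go.py .5363 .1960 .192 -.133
```

```text
pos [0.5378 0.1991 0.2247] yaw -0.1394 z [-0.0706 -0.017  -0.9974]
turn -0.006 then shift [0.0011 0.0025 0.0328]  | shift w/o turn [0.0011 0.0025 0.0328]
```

Emit:
{"op": "jog_arm", "data": {"targets": [0,0.001,0.008,-0.006,0.001,0.001,0.008,0,0,0.001,0.008,0,0,0,0.008,0,0,0,0,0]}}

```text
time: 16.35
tool_pos: [0.5371, 0.1953, 0.1917]
eef_rot: [3.112, -0.207, -0.105]
wrist_force: [0.4, 0.2, -2.3]
width: 0.0189
```

```bash
python3 snap.py 16 wrist side;python3 go.py .5363 .1960 .178 -.133; python3 -c "
from h import *
crop(ld('side16'),210,80,360,230,4,'s16')"
```

```text
t 16.45 pos [0.5375 0.1956 0.1924] x [ 0.989 -0.133 -0.064] z [-0.067  -0.0156 -0.9976] F [ 0.9  0.1 -1.7] w 0.019 q [-0.13  0.4  -0.37  1.76  0.14  1.07 -2.26]
pos [0.5375 0.1956 0.1924] yaw -0.1334 z [-0.067  -0.0156 -0.9976]
turn -0.0 then shift [-0.0004 -0.0006  0.0145]  | shift w/o turn [-0.0004 -0.0006  0.0145]
```

View pics/wrist16.png

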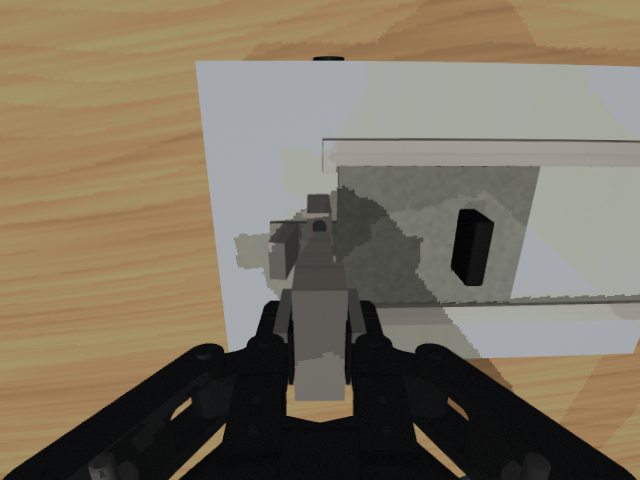

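View pics/s16.png

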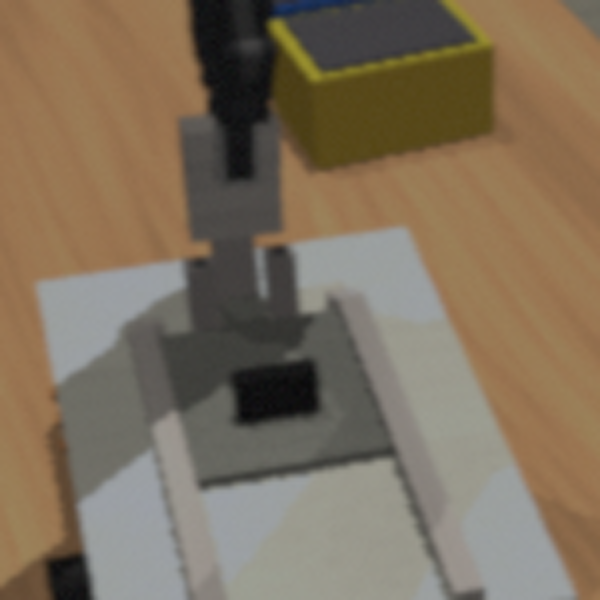

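Emit:
{"op": "jog_arm", "data": {"targets": [0,0,0.004,0,0,0,0.004,0,0,0,0.003,0,0,0,0.002,0], "claw": 1, "newtons": 25}}

```text
time: 16.95
tool_pos: [0.5371, 0.1957, 0.1794]
eef_rot: [3.114, -0.207, -0.1]
wrist_force: [-0.1, -0.3, -2.6]
width: 0.019
```

Emit:
{"op": "jog_arm", "data": {"targets": [0,0,0.002,0,0,0,0.001,0]}}

```text
time: 17.2
tool_pos: [0.537, 0.1958, 0.1775]
eef_rot: [3.114, -0.207, -0.1]
wrist_force: [-3.4, -0.8, 7.2]
width: 0.019
```

Emit:
{"op": "jog_arm", "data": {"targets": [0,0,0.001,0,0,0,0.001,0]}}

```text
time: 17.45
tool_pos: [0.537, 0.1958, 0.1775]
eef_rot: [3.113, -0.207, -0.098]
wrist_force: [-1.6, -1.7, 5.3]
width: 0.019
```

```bash
python3 snap.py 17
```

```text
t 17.45 pos [0.537  0.1958 0.1775] x [ 0.989 -0.133 -0.061] z [-0.064  -0.0156 -0.9978] F [-1.6 -1.7  5.3] w 0.019 q [-0.14  0.41 -0.37  1.78  0.15  1.04 -2.26]
```

Emit:
{"op": "jog_arm", "data": {"targets": [0,0,0.0025,0,0,0,0.0025,0]}}

```text
time: 17.7
tool_pos: [0.537, 0.1959, 0.1773]
eef_rot: [3.113, -0.208, -0.095]
wrist_force: [-4.7, -2.3, 13.8]
width: 0.0189
```

```bash
python3 snap.py 18 wrist side; python3 -c "
from plant import arm
print(arm.sense()['torque'])
from h import *
crop(ld('side18'),235,90,305,160,8,'s18')"
```

```text
t 17.8 pos [0.537  0.1959 0.1773] x [ 0.989 -0.133 -0.059] z [-0.0622 -0.0164 -0.9979] F [-5.5 -2.5 13.2] w 0.0194 q [-0.14  0.41 -0.37  1.78  0.15  1.04 -2.27]
[-0.66330889  1.02058296 -0.00652298]
```

View pics/s18.png

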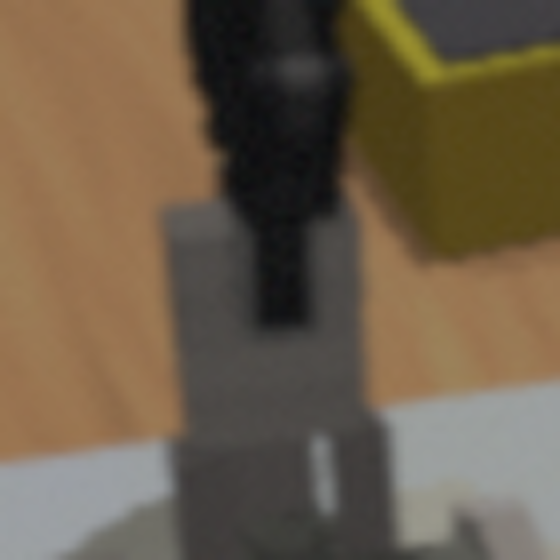

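Emit:
{"op": "jog_arm", "data": {"targets": [0,0,-0.005,0,0,0,-0.004,0,0,-0.004,0,0,0,-0.004,0,0,0,-0.004,0,0,0,-0.002,0,0,0,0,0,0], "claw": 1, "newtons": 60}}

```text
time: 18.68
tool_pos: [0.5392, 0.2114, 0.1847]
eef_rot: [3.113, -0.206, -0.097]
wrist_force: [-0.3, 0.4, -2.4]
width: 0.0193
```

```bash
python3 snap.py 19 wrist side;python3 go.py .5382 .2095 .178 -.133; python3 -c "
from h import *
crop(ld('wrist19'),230,170,390,290,5,'w19')
crop(ld('side19'),235,90,305,160,8,'s19')"
```

```text
t 18.775 pos [0.5393 0.211  0.1848] x [ 0.989 -0.133 -0.06 ] z [-0.0631 -0.0162 -0.9979] F [-0.7  1.5 -2.2] w 0.0196 q [-0.16  0.42 -0.37  1.76  0.15  1.06 -2.29]
pos [0.5393 0.211  0.1848] yaw -0.1337 z [-0.0631 -0.0162 -0.9979]
turn -0.001 then shift [-0.0005  0.0015  0.0069]  | shift w/o turn [-0.0005  0.0015  0.0069]
```

View pics/w19.png

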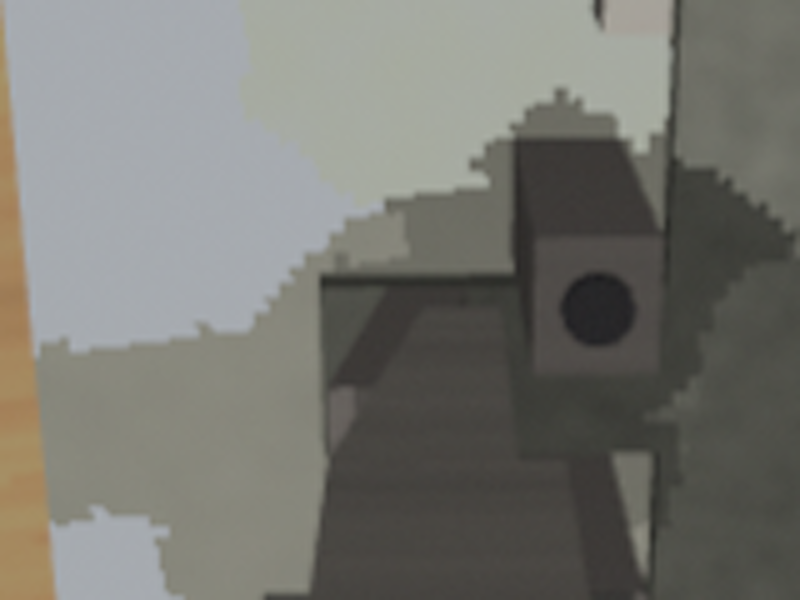

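View pics/s19.png

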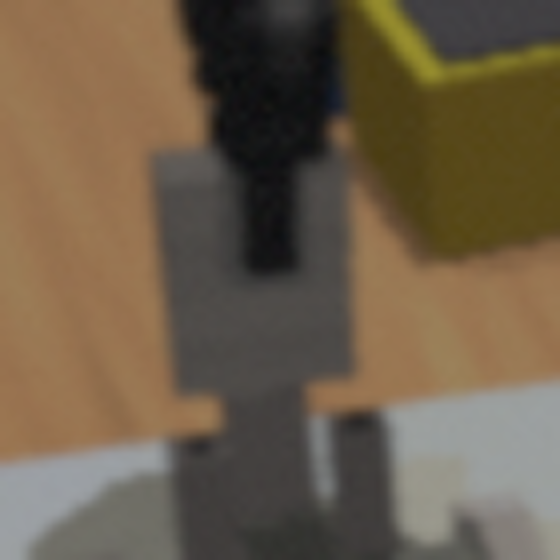

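```bash
python3 - <<'E'
from h import *
w=ld('wrist19');k=[.5361,.2004];c,s=np.cos(-.1333),np.sin(-.1333)
for n,u,z in(("key +x flat bottom",(503,306),.149),("key +x slope bottom",(412,303),.149),("keeperA (30,0)",(533,236),.141),("keeperA(30,-14)",(661,236),.141),("A(14,0)",(536,375),.141)):
    l=back(w,[np.array(u)/5+[230,170]],z)[0];d=l[:2]-k;print(n,(1e3*np.array([c*d[0]+s*d[1],-s*d[0]+c*d[1]])).round(1))
E
```

```text
key +x flat bottom [25.2  3.7]
key +x slope bottom [25.7 13.3]
keeperA (30,0) [30.3  0.1]
keeperA(30,-14) [ 30.2 -13.8]
A(14,0) [13.9 -0.5]
```

Emit:
{"op": "jog_arm", "data": {"targets": [0,0.0018,0,0,0,0,0.004,0,0,0,0.004,0,0,0,0.003,0,0,0,0.003,0,0,0,0,0]}}

```text
time: 19.52
tool_pos: [0.538, 0.2081, 0.1696]
eef_rot: [3.112, -0.209, -0.097]
wrist_force: [-0.2, -0.7, -1.3]
width: 0.0189
```

```bash
python3 snap.py 20 wrist;python3 -c "
from h import *
crop(ld('wrist20'),230,170,390,290,5,'w20')"
```

```text
t 19.575 pos [0.5381 0.2082 0.1698] x [ 0.989 -0.134 -0.061] z [-0.0633 -0.0165 -0.9979] F [ 0.8  0.3 -2. ] w 0.0186 q [-0.16  0.43 -0.37  1.78  0.16  1.03 -2.29]
```

View pics/w20.png

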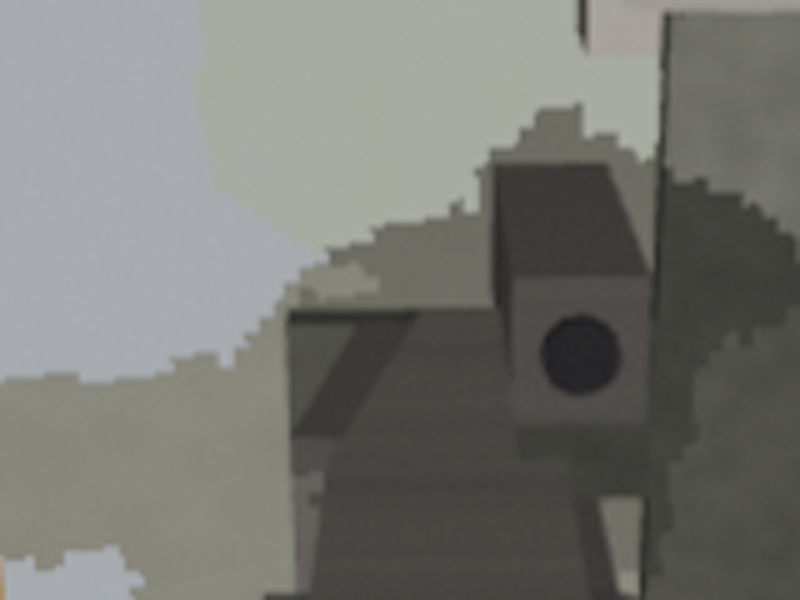

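Emit:
{"op": "jog_arm", "data": {"targets": [0,0.0005,0.003,0,0,0.0005,0.003,0,0,0.0003,0.003,0,0,0,0,0]}}

```text
time: 20.08
tool_pos: [0.5376, 0.2075, 0.1606]
eef_rot: [3.114, -0.208, -0.095]
wrist_force: [-0.0, -0.1, -2.9]
width: 0.0191
```

```bash
python3 snap.py 21
```

```text
t 20.075 pos [0.5376 0.2075 0.1606] x [ 0.989 -0.133 -0.06 ] z [-0.0622 -0.0153 -0.9979] F [-0.  -0.1 -2.9] w 0.0191 q [-0.16  0.44 -0.36  1.79  0.16  1.01 -2.29]
```

Emit:
{"op": "jog_arm", "data": {"targets": [0,0.0003,0.002,0,0,0.0003,0.002,0,0,0.0,0.002,0]}}

```text
time: 20.45
tool_pos: [0.5375, 0.2074, 0.1548]
eef_rot: [3.115, -0.208, -0.094]
wrist_force: [0.7, 1.0, -1.2]
width: 0.0191
```

Emit:
{"op": "jog_arm", "data": {"targets": [0,0,0.002,0,0,0,0.002,0]}}

```text
time: 20.7
tool_pos: [0.5376, 0.2074, 0.1524]
eef_rot: [3.115, -0.209, -0.093]
wrist_force: [-4.3, -1.6, 13.5]
width: 0.0192
```

Emit:
{"op": "jog_arm", "data": {"targets": [0,0,0.0025,0,0,0,0.0025,0]}}

```text
time: 20.95
tool_pos: [0.5376, 0.2073, 0.1524]
eef_rot: [3.114, -0.21, -0.09]
wrist_force: [-4.4, -1.5, 12.5]
width: 0.0193
```

Emit:
{"op": "jog_arm", "data": {"targets": [0,0,0.0028,0,0,0,0.0028,0]}}

```text
time: 21.2
tool_pos: [0.5376, 0.2073, 0.1523]
eef_rot: [3.113, -0.211, -0.088]
wrist_force: [-4.5, -1.4, 14.4]
width: 0.0193
```

```bash
python3 snap.py 22 side;python3 -c "
from h import *
crop(ld('side22'),210,90,330,210,5,'s22')"
```

```text
t 21.25 pos [0.5376 0.2073 0.1523] x [ 0.989 -0.135 -0.055] z [-0.0573 -0.0163 -0.9982] F [-3.3 -3.  14.4] w 0.0192 q [-0.16  0.44 -0.36  1.8   0.17  0.99 -2.3 ]
```

View pics/s22.png

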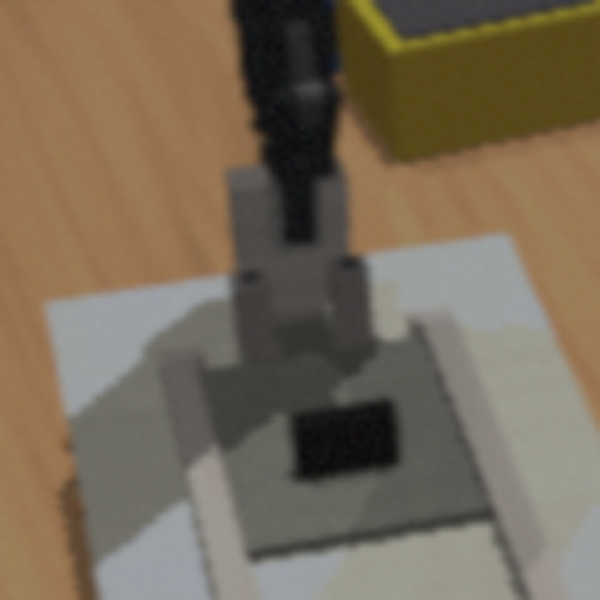

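Emit:
{"op": "jog_arm", "data": {"targets": [0,0,0.003,0,0,0,0.003,0,0,0,0.003,0]}}

```text
time: 21.62
tool_pos: [0.5376, 0.2074, 0.1522]
eef_rot: [3.112, -0.212, -0.083]
wrist_force: [-4.9, -2.8, 15.4]
width: 0.0191
```

Emit:
{"op": "jog_arm", "data": {"targets": [0,0,0,0,0,0,0,0,0,0,0,0,0,0,0,0], "claw": 0.1}}

```text
time: 22.12
tool_pos: [0.538, 0.2066, 0.1526]
eef_rot: [3.111, -0.212, -0.081]
wrist_force: [0.1, -0.3, 0.6]
width: 0.0379
```

```bash
python3 snap.py 23 side;python3 -c "
from h import *
crop(ld('side23'),210,90,330,210,5,'s23')"
```

```text
t 22.175 pos [0.538  0.2066 0.1526] x [ 0.989 -0.136 -0.05 ] z [-0.0535 -0.0186 -0.9984] F [ 0.2  0.3 -0.5] w 0.0384 q [-0.16  0.44 -0.36  1.8   0.17  0.99 -2.3 ]
```

View pics/s23.png

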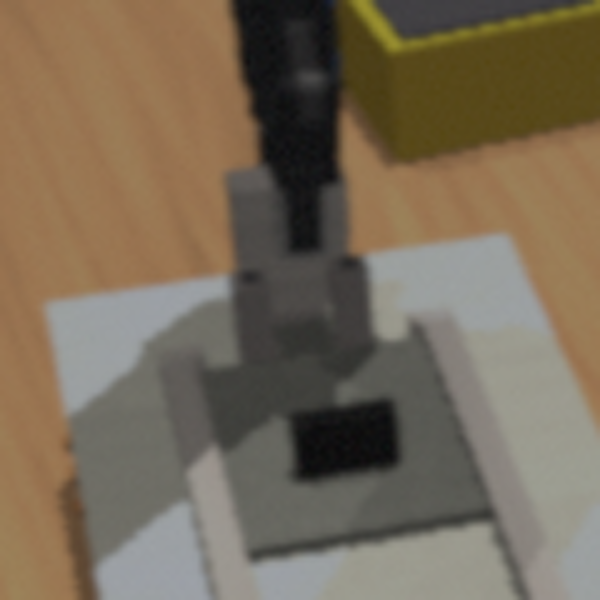

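Emit:
{"op": "jog_arm", "data": {"targets": [-0.0005,0,-0.01,0,-0.001,0,-0.02,0,-0.001,0,-0.02,0,-0.001,0,-0.02,0,0,0,0,0]}}

```text
time: 22.8
tool_pos: [0.5386, 0.2088, 0.2265]
eef_rot: [3.112, -0.212, -0.08]
wrist_force: [-0.3, 0.6, -1.0]
width: 0.0382
```

Emit:
{"op": "jog_arm", "data": {"targets": [-0.02,0.02,-0.01,0,-0.02,0.02,-0.01,0,-0.02,0.02,0,0,-0.01,0.02,0,0,0,0,0,0], "claw": 1}}

```text
time: 23.42
tool_pos: [0.4562, 0.1364, 0.2498]
eef_rot: [3.11, -0.211, -0.086]
wrist_force: [0.3, 0.1, 0.0]
width: 0.0003
```

```bash
python3 snap.py 24 wrist side;python3 -c "
from h import *
crop(ld('side24'),220,110,320,200,7,'s24')"
```

```text
t 23.525 pos [0.457  0.1382 0.2499] x [ 0.99  -0.134 -0.053] z [-0.0564 -0.0181 -0.9982] F [0.6 0.1 0.2] w -0.0002 q [-0.05  0.18 -0.38  1.91  0.07  1.12 -2.16]
```

View pics/wrist24.png

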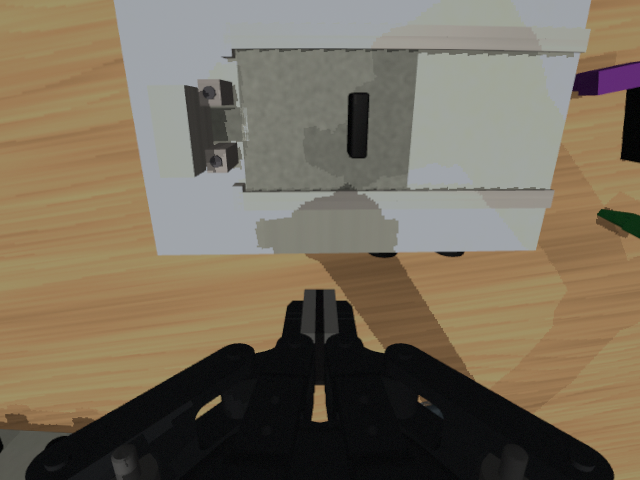

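View pics/s24.png

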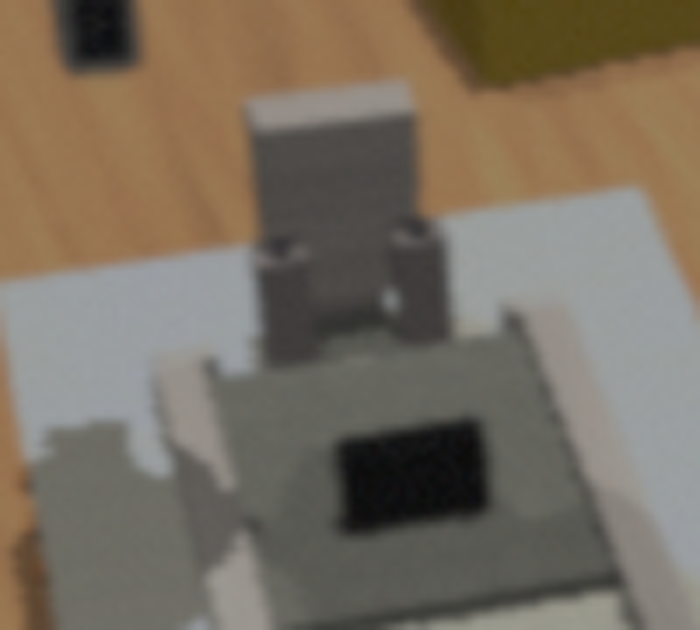

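```bash
python3 - <<'E'
from fit import *
w=ld('wrist24');s=ld('side24')
crop(w,140,70,250,190,6,'w24')
H=np.array([[25,12,65],[25,-8,65],[-25,-8,65],[-25,12,65]])/1e3
us=np.array([[407,85],[413,113],[255,133],[247,100]])/7+[220,110]
uw=np.array([[150,86],[187,86],[195,176],[165,180]])
for n,o in(("w",[(w,H,uw)]),("s",[(s,[H[0],H[1],H[2],H[3]],us)]),("both",[(w,H,uw),(s,H,us)])):
    k,r=fit(o,[.537,.204,.1165,-.133],(0,1,2,3));print(n,k,r.round(1))
    d=k[:2]-[.5361,.2004];c,ss=np.cos(-.1333),np.sin(-.1333);print("in keeper",(1e3*np.array([c*d[0]+ss*d[1],-ss*d[0]+c*d[1]])).round(1))
E
python3 go.py .537 .2063 .2 -.133
```

```text
w [ 0.53658314  0.20361948  0.11372873 -0.13269232] [ 0.   0.4 -0.3 -0.1  2.8  0.9 -1.  -2.7]
in keeper [0.1 3.3]
s [ 0.54270517  0.22595584  0.10123297 -0.19786989] [-0.2 -0.3  0.1  0.3 -0.1 -0.   0.2  0. ]
in keeper [ 3.2 26.2]
both [ 0.53658267  0.20335299  0.11460424 -0.13614986] [-0.   0.2 -0.1 -0.2  2.6  1.2 -1.3 -2.5 -0.5 -0.6  0.4 -0.  -0.2  0.5
 -0.5  0.5]
in keeper [0.1 3. ]
pos [0.457  0.1382 0.2499] yaw -0.1346 z [-0.0564 -0.0181 -0.9982]
turn -0.002 then shift [ 0.0729 -0.0793  0.0441]  | shift w/o turn [ 0.0727 -0.0794  0.0441]
```

View pics/w24.png

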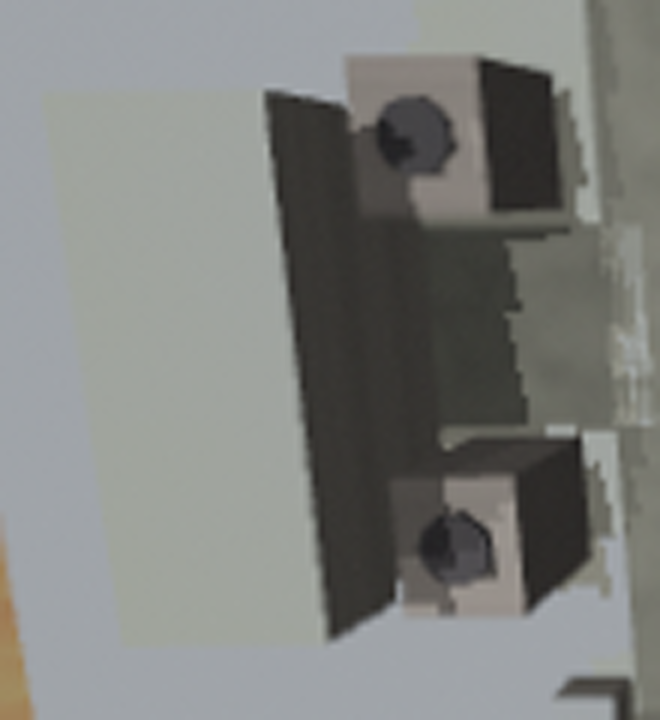

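Emit:
{"op": "jog_arm", "data": {"targets": [0.018,-0.02,0,0,0.018,-0.02,0,0,0.018,-0.02,0,0,0.016,-0.018,0,0,0,0,0.015,0,0,0,0.015,0,0,0,0,0]}}

```text
time: 24.4
tool_pos: [0.5387, 0.2106, 0.2088]
eef_rot: [3.113, -0.204, -0.092]
wrist_force: [0.3, -0.5, -0.2]
width: -0.0
```

```bash
python3 snap.py 25;python3 go.py .5369 .2063 .184 -.133
```

```text
t 24.4 pos [0.5387 0.2106 0.2088] x [ 0.99  -0.131 -0.057] z [-0.0601 -0.0164 -0.9981] F [ 0.3 -0.5 -0.2] w -0.0 q [-0.15  0.39 -0.38  1.73  0.14  1.11 -2.28]
pos [0.5387 0.2106 0.2088] yaw -0.1319 z [-0.0601 -0.0164 -0.9981]
turn 0.001 then shift [0.0003 0.0039 0.0249]  | shift w/o turn [0.0002 0.0039 0.0249]
```

Emit:
{"op": "jog_arm", "data": {"targets": [0,0.002,0.006,0,0,0.002,0.006,0,0,0,0.006,0,0,0,0.003,0,0,0,0,0]}}

```text
time: 25.02
tool_pos: [0.5366, 0.2048, 0.1875]
eef_rot: [3.113, -0.207, -0.09]
wrist_force: [0.6, -0.4, -0.1]
width: -0.0001
```

```bash
python3 snap.py 26;python3 go.py .5369 .2063 .181 -.133
```

```text
t 25.025 pos [0.5366 0.2048 0.1875] x [ 0.99  -0.133 -0.056] z [-0.0587 -0.0167 -0.9981] F [ 0.6 -0.4 -0.1] w -0.0001 q [-0.15  0.41 -0.37  1.77  0.15  1.06 -2.28]
pos [0.5366 0.2048 0.1875] yaw -0.1332 z [-0.0587 -0.0167 -0.9981]
turn -0.0 then shift [ 0.0005 -0.0017  0.0064]  | shift w/o turn [ 0.0005 -0.0017  0.0064]
```

Emit:
{"op": "jog_arm", "data": {"targets": [0,-0.0012,0.002,0,0,0,0.002,0,0,0,0.0015,0]}}

```text
time: 25.4
tool_pos: [0.5367, 0.2064, 0.1821]
eef_rot: [3.114, -0.206, -0.088]
wrist_force: [-0.3, -0.4, -0.3]
width: -0.0001
```

Emit:
{"op": "jog_arm", "data": {"targets": [0,0,0.0015,0,0,0,0.0015,0]}}

```text
time: 25.65
tool_pos: [0.537, 0.2066, 0.181]
eef_rot: [3.114, -0.207, -0.086]
wrist_force: [-2.0, -2.6, 9.9]
width: -0.0001
```

Emit:
{"op": "jog_arm", "data": {"targets": [0,0,0.0025,0,0,0,0.003,0]}}

```text
time: 25.9
tool_pos: [0.5376, 0.2066, 0.1807]
eef_rot: [3.113, -0.207, -0.081]
wrist_force: [-4.3, -2.9, 18.0]
width: 0.0003
```

Emit:
{"op": "jog_arm", "data": {"targets": [0,0,0.0033,0,0,0,0.0033,0]}}

```text
time: 26.15
tool_pos: [0.5377, 0.2066, 0.1807]
eef_rot: [3.112, -0.208, -0.077]
wrist_force: [-5.2, -3.5, 17.9]
width: 0.0
```

Steady 18 N, no further sinking. Hold it a moment, then retreat.

Emit:
{"op": "jog_arm", "data": {"targets": [0,0,0.0033,0,0,0,0.0033,0,0,0,0.0033,0]}}

```text
time: 26.52
tool_pos: [0.5377, 0.2066, 0.1807]
eef_rot: [3.111, -0.209, -0.07]
wrist_force: [-5.3, -3.1, 17.8]
width: 0.0002
```

Emit:
{"op": "jog_arm", "data": {"targets": [0,0,-0.005,0,0,0,-0.015,0,0,0,-0.025,0,0,0,-0.03,0,-0.02,0.02,0,0,-0.02,0.02,0,0,-0.02,0.02,0,0,-0.02,0.02,0,0,0,0,0,0,0,0,0,0]}}

```text
time: 27.78
tool_pos: [0.4514, 0.1397, 0.2685]
eef_rot: [3.116, -0.208, -0.06]
wrist_force: [-0.4, 0.8, 0.3]
width: 0.0007
```

```bash
python3 snap.py 27 wrist side top;python3 -c "
from h import *
crop(ld('side27'),220,110,320,200,7,'s27')"
```

```text
t 27.925 pos [0.4513 0.1398 0.268 ] x [ 0.99  -0.133 -0.039] z [-0.0411 -0.016  -0.999 ] F [-0.6  0.5 -0.1] w 0.0004 q [-0.04  0.15 -0.38  1.9   0.06  1.15 -2.15]
```

View pics/wrist27.png

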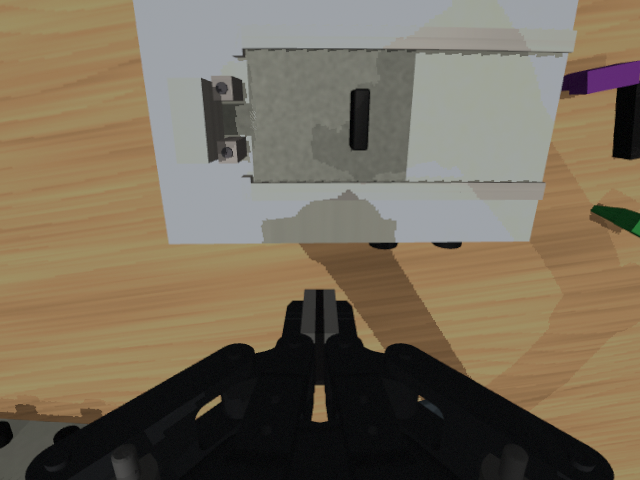

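View pics/s27.png

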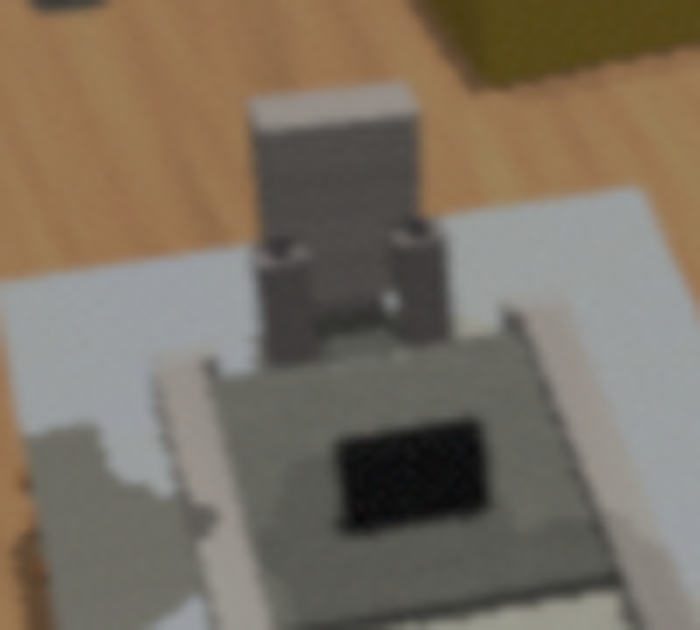

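View pics/top27.png

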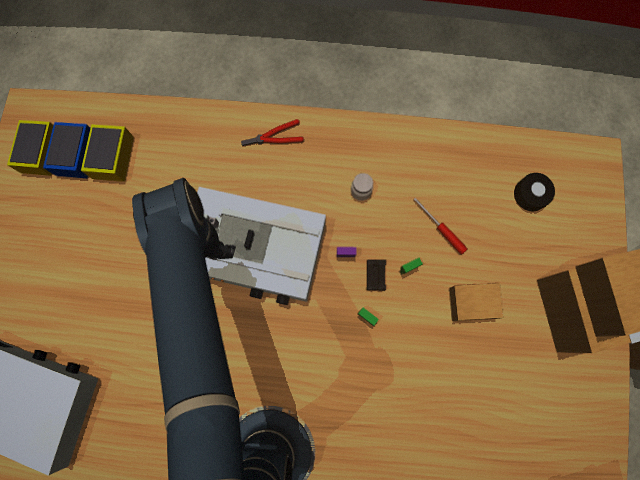

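```bash
python3 -c "
from plant import arm
print(arm.sign_off())"
```

```text
the job is handed in; nothing more can be done
None
```

The cover is shut, the grey key is wedged tight between the keeper and the lug, and the job is handed in at about 28 s of the 64 s allowed.

**Cover:** I pushed the pull bar until it met its stop at about 10 N. The gap from keeper to lug then measured 13.3 mm at the top, or about 6.5 mm at the lug's foot, within the stated 4.4 to 7.4 mm.

**Key:** I took it from the stand with its flat face to the keeper and lowered it into the gap, where it bound with its thin end about 16 mm above the deck. I pushed with up to about 18 N through the grip, released it, then pressed about 18 N on its head with shut fingers for about 0.8 s. It sank no more than 0.3 mm under that last press and then stopped.

**Last pictures:** They show the key upright in the gap, the cover still shut, the bystanders where they were, and the gripper clear of everything.

**What disagreed:**
- The tool tilted by up to about 4° during the moves. I levelled the key by setting it lightly, at up to about 16 N, on the tops of the keeper blocks before putting it in.
- For the seated key, the fit from the side picture alone was poor. The wrist fit put the thin end 13.7 mm above the deck and the two cameras together 14.6 mm, against 16 mm from the arm's own position. All three are within the stated 10 to 25 mm.

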